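Draw a truss rod out of the slotted bin and clamp it in the fitting fixture

TASK

Take the red-sleeved truss rod out of the grey rod bin: lift its nut end into the slot in front of it and draw it out slanting until its tail is clear of the hood. Lay it in both white cradles of the fitting fixture, plain end within 20 mm of the end stop, and then turn the black cam knob clockwise until the sprung brass follower drops into the cam's notch, so that the red arm locks over the rod. Leave the other rods and everything else on the bench where they are.

Things in the scene. Friction and masses are not known exactly. Their poses are not given: they have to be found in the camera images.
- rod_bin: Fixed grey steel rod bin, 306 long (x) x 236 wide (y), sheet 3 mm; origin: centre of its underside on the bench. Front is -x. Three lanes at y = -70, 0, +70 mm, one rod in each, nut end to the front, tail under the hood. Side walls 60 mm high. The rods lie on two rubber cross bearers, tops 15 mm above the bench and 12 above the bin's floor, at x -112 to -98 and +83 to +97 mm.
- bin_sill (a point): Middle of the sill of the centre slot in the bin's front wall, at its inner face (bin x -150, y 0, 52 mm above the bench), bin's axes. The wall is 95 mm high with three vertical slots at y -70, 0, +70: 20 mm wide, open at the top, closed below by the 52 mm sill. A rod cannot be lifted level, nor tilted over the wall: its nut end must pass through the slot.
- hood_edge (a point): Middle of the lower front edge of the fixed hood over the rear of the bin (bin x +28, 47 mm above the bench), bin's axes. The hood is 3 mm thick and runs from here to the back wall; blue hardware bins stand on it from 36 mm behind the edge, up to 121 mm high. A rod whose tail is forward of this edge can be lifted freely, up through the open top of its slot.
- red_rod_c (a point): Centre (half-way up and along) of the red-sleeved truss rod, a rigid square bar 12 x 12 mm, 240 mm long over all, 0.11 to 0.18 kg, centre of mass near its middle. Its x axis runs along the rod from the nut end (-x) to the plain tail (+x), z is up. The brass nut, 11 mm round, is the last 24 mm at -x; two red sleeves with a bare 12 mm gap near the middle.
- red_rod_nut (a point): Tip of the red rod's brass nut, 120 mm from its centre.
- black_rod_c (a point): Black-sleeved truss rod, the same shape and size as red_rod but with a black sleeve: its centre. To be left lying in the bin.
- yellow_rod_c (a point): Yellow-sleeved truss rod, the same shape and size as red_rod but with a yellow sleeve: its centre. To be left lying in the bin.
- fixture: Fixed fitting fixture; origin on the bench below the middle of the rod's place, x along the rod, +x toward the end stop. Aluminium plate 10 mm thick, x -123 to +139, y -38 to +112 mm. White U cradles at x = -90 and +90 mm, 20 long. Cam clamp at x +20, y +65 mm, the follower beside it toward -x. Between the cradles a seated rod's underside is 18 mm above the plate.
- cradle_mid (a point): Middle of the rod's place, 34 mm above the bench, fixture's axes: the rod's centre comes here when it is seated with its tail 8 mm from the end stop; the rod's tail (+x) goes toward the fixture's +x. The cradle seats are 28 mm above the bench and 15.5 mm wide, their sides flare above 36 mm to a mouth about 27 mm wide at 44 mm.
- end_stop (a point): Centre of the face of the end stop, a dark steel block 50 mm high with a red spot, at fixture x = +128 mm.
- cam_knob (a joint): Angle of the cam knob (rad), growing clockwise seen from above. At 0 the red arm points along the fixture's +x, at 1.57 it points to the fixture's -y, across the rod, and the notch faces the follower. Range 0 to 2.0; starts open (0.2 to 0.6). Friction about 0.06 N m; stays where it is left. The notch is steep: with the follower in, the knob has about 0.05 rad of play and turns no further.
- knob_grip (a point): On the knob's vertical axis, 75 mm above the bench: where to pinch it. The black grip is an upright bar 46 long x 13 wide, 52 to 86 mm high, along the red arm; this point's x axis points along the arm. The arm (16 wide, 44 to 52 mm high) reaches 72 mm from the axis; its rubber pad clears a seated rod by 2 mm. The steel cam disc (radius 24) lies under it.
- follower (a joint): Slide of the sprung brass follower toward the cam (m): 0 while it rides on the cam's rim, 0.005 when it has dropped fully into the notch. Its spring pushes with about 4 N.
- gold_frames_c (a point): Centre of a stack of brass-coloured pickup frames 92 x 46 x 108 mm, long side along x. Leave alone.
- chrome_frames_c (a point): Centre of a stack of chrome pickup frames 92 x 46 x 45 mm, long side along x. Leave alone.
- drill_c (a point): Cordless drill standing upright on its battery: point on its axis 100 mm up; about 210 mm high, body and chuck 210 mm long along x. Leave alone.
- screwdriver_c (a point): Screwdriver with a red handle lying on the bench, about 200 mm long along x, under 35 mm high. Leave alone.
- glue_c (a point): Centre of a white glue bottle, 56 mm across, 150 mm high. Leave alone.
- wrench_c (a point): Steel spanner lying on the bench, 160 mm long along x. Leave alone.
- jar_c (a point): Centre of a clear jar with a white lid, 52 mm across, 55 mm high. Leave alone.
Not all that is in view belongs to the job. What is shaped like the part that bears red_rod_c but green is not meant.

How it is judged:
On the way, in this order (a step that is already met when the one before it is completed fails the run):
1. the red rod has been drawn clear of the bin and its hood (height (world z) of red_rod_c above 0.1 m and x of red_rod_nut in the frame of rod_bin below -0.205 m), for 0.1 s.
2. the red rod lies in both cradles, tail toward the end stop, while the clamp is still open (x of red_rod_c in the frame of fixture between -0.0145 and 0.0105 m and y of red_rod_c in the frame of fixture between -0.004 and 0.004 m and z of red_rod_c in the frame of fixture between 0.031 and 0.0365 m and angle between the x axis of red_rod_c and the x axis of fixture, either way round below 0.05 rad and x of red_rod_nut in the frame of fixture below -0.08 m and value of joint cam_knob below 1 rad), for 0.2 s.
At the end, for the whole second after the job is handed in: Red rod at rest on both cradle seats: centre within 4 mm of the cradle line, parallel within 0.05 rad, tail within 22 mm of the end stop, nut end away from it. Knob at 1.47 to 1.67 rad, follower dropped over 3.5 mm into the notch. Other rods and bystanders where they were (x of red_rod_c in the frame of fixture between -0.0145 and 0.0105 m and y of red_rod_c in the frame of fixture between -0.004 and 0.004 m and z of red_rod_c in the frame of fixture between 0.031 and 0.0365 m and angle between the x axis of red_rod_c and the x axis of fixture, either way round below 0.05 rad and x of red_rod_nut in the frame of fixture below -0.08 m and value of joint cam_knob between 1.47 and 1.67 rad and value of joint follower above 0.0035 m and linear speed of red_rod below 0.02 m/s); the robot touches nothing.
It fails at once if another rod is dragged away more than 15 mm (distance of any of black_rod_c, yellow_rod_c from where it was at the start of the episode above 0.015 m).
It fails at once if a bystander (frames, drill, screwdriver, glue, spanner or jar) is pushed more than 25 mm or knocked over (distance of any of gold_frames_c, chrome_frames_c, drill_c, screwdriver_c, glue_c, wrench_c, jar_c from where it was at the start of the episode above 0.025 m).
It also fails if it takes over 54 s, if anything falls off the work surface, if the arm or the gripper's body presses on something with over 40 N, if the wrist force passes 120 N, or if a joint passes its speed limit or range.

ROBOT

A 7-joint arm with a two-finger parallel gripper is mounted at the origin on the work surface. World frame = base frame: x ahead of the robot, y to its left, z up, the work surface at z = 0. Lengths are in m, angles in rad, forces in N, time in s.
With the tool pointing down it reaches from about 0.35 to 0.9 m from the base axis. Payload 8.1 kg.
Tool frame: the origin (TCP) lies at the very end of the fingers, on their centre line; the grasp point (between the pads) lies robot.tcp_to_grasp behind it (robot.tcp_to_grasp is the distance from the TCP to the grasp point, in m); z points along the fingers, y is the direction in which the jaws open and shut (so a half turn about z gives the same grasp; the last joint's range is limited). The gripper opens to 92 mm and grips with 3 to 60 N. Pads are 19 mm wide; open, the fingers measure 130 mm over their backs; the gripper's body (75 mm by 190 mm) begins 47 mm behind the grasp point.
Start: joints at [-0.103, 0.434, 0.025, 1.573, -0.012, 1.134, -0.075], TCP at [0.625, -0, 0.227] pointing down, gripper open.
Joint ranges: [-2.62, 2.62], [-0.44, 2.09], [-1.27, 1.32], [0.08, 2.57], [-1.32, 4.46], [0.12, 2], [-2.74, 2.74]. Speed limits (rad/s): [2.22, 2.22, 3.01, 3.01, 3.14, 3.14, 3.14].

INTERFACE

Orientations are given as a rotation vector (axis times angle).
In Python, from rig import robot gives the robot as it stands. Calls block until the motion is done:
- robot.goto(position, orientation): joint-space move of the TCP to a pose.
- robot.servo_line(position, rot=None, speed=0.15): straight line of the TCP; rot=None keeps the orientation; speed is the mean speed in m/s.
- robot.move_j(angles): joint-space move.
- robot.move_gripper(opening): finger opening in m; the grip force is fixed at half the most; returns when the fingers have stopped.
- robot.dwell(seconds).
- robot.inverse_kinematics(position, orientation): joint angles nearest the present ones, or None.
- robot.read_state(): the state.
- robot.grab_frame(name): name is "scene" or "side" or "wrist"; returns (picture, depth): 420x560x3 uint8, blue, green, red; 420x560 float32, m along the optical axis (not along the pixel's ray), 0 where there is no reading.
- robot.camera_model(name): a dict with "fx", "fy", "cx", "cy" (pixels), "k1" (the pictures are not rectified: a ray, as slopes to the right and down, at radius r is drawn at 1 + k1 r^2 times it, then the intrinsics apply), "cam_to_world" (4x4, takes a point from camera to world coordinates). Camera axes: x right, y down, z forward; pixel columns grow to the right and rows downward; lengths in m; the calibration is good to about 2 mm. A picture is of the moment at which its call begins: read the wrist's pose just before it. camera_model takes no time and is no camera call; for the wrist camera it gives the pose at the moment of the call.
A pose or a line that the arm cannot do raises robot.IKError and nothing moves.
- robot.hand_in(): hands the job in, once; it reports no verdict.
The state is a dict: "clock": time; "q": joint angles; "dq": joint speeds; "effort": joint torques, N m; "eef_pos": TCP position; "orientation": TCP orientation; "contact_force": force on the tool from outside, world axes, zero at the start; "torque": the same for the moment, N m; "finger_gap": finger opening in m.
Only numpy, scipy, OpenCV 4.12 (cv2) and the standard library are available. Lean on these libraries where they do the work, as an engineer would, in place of code of your own. Each camera call takes 0.05 s, during which the arm holds its last target.

## Working session

There is one attempt and no reset: what is moved stays moved. The work goes in short steps, each a Python script; the robot and the scene stay as the last script left them, time stands still between calls to the robot, and variables do not carry over. Pictures are saved under pics/ and viewed, and the job is handed in when it is done.

```bash
ls; mkdir -p pics
python3 - <<'E'
from rig import robot
import cv2,numpy as np
s=robot.read_state();print(s, robot.tcp_to_grasp)
for n in ["scene","side","wrist"]:
    c=robot.camera_model(n);print(n,c)
    im,d=robot.grab_frame(n);cv2.imwrite(f"pics/{n}0.png",im);np.savez(f"pics/{n}0.npz",im=im,d=d,T=c["cam_to_world"])
E
```

```text
pics
{'clock': 0.0, 'q': array([-0.10261998,  0.43520748,  0.02496612,  1.57405303, -0.01157145,
        1.13398174, -0.07510566]), 'dq': array([-0.00102358,  0.00049386,  0.0003883 , -0.00204228,  0.00173485,
       -0.00044883, -0.00149192]), 'effort': array([ 3.89017032e-04, -6.67853522e+01,  9.84863900e-01, -3.14464223e+01,
       -6.05165795e-02,  4.27553023e-02,  1.12382318e-04]), 'eef_pos': array([ 6.24518583e-01, -4.79503655e-05,  2.25971565e-01]), 'orientation': array([-2.22081350e+00, -2.22073197e+00,  1.83956469e-03]), 'contact_force': array([-0.25539842,  0.17696146,  0.71789144]), 'torque': array([0.04209614, 0.01585299, 0.0509601 ]), 'finger_gap': 0.09206019291826877} 0.0188
scene {'fx': 379.6699662678927, 'fy': 379.6699662678927, 'cx': 280.0798427838865, 'cy': 211.39582722379154, 'k1': -0.02146847557921864, 'cam_to_world': array([[-0.60542697,  0.5214573 , -0.60128235,  1.1949079 ],
       [ 0.79582733,  0.38635728, -0.46624769,  0.55563651],
       [-0.01081845, -0.76079585, -0.64890109,  0.81866277],
       [ 0.        ,  0.        ,  0.        ,  1.        ]])}
side
[... 186 characters left out ...]
49 ,  0.12981554],
       [-0.48916743,  0.67507474, -0.55225839,  0.76252403],
       [ 0.0167026 , -0.62581927, -0.77978924,  1.10927863],
       [ 0.        ,  0.        ,  0.        ,  1.        ]])}
wrist {'fx': 365.02946069813333, 'fy': 365.02946069813333, 'cx': 283.91279587343115, 'cy': 208.8920996615444, 'k1': -0.022562971066581353, 'cam_to_world': array([[ 9.99997212e-01,  9.58055102e-04, -2.15844397e-03,
         6.23746982e-01],
       [ 3.66764320e-04, -9.65925713e-01, -2.58819208e-01,
         6.98527871e-02],
       [-2.33285960e-03,  2.58817695e-01, -9.65923371e-01,
         3.83918099e-01],
       [ 0.00000000e+00,  0.00000000e+00,  0.00000000e+00,
         1.00000000e+00]])}
```

View pics/scene0.png

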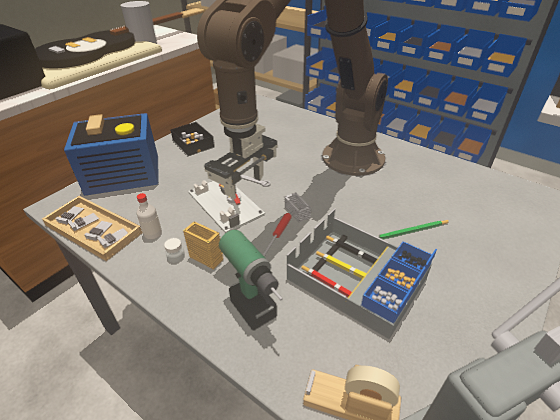

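View pics/side0.png

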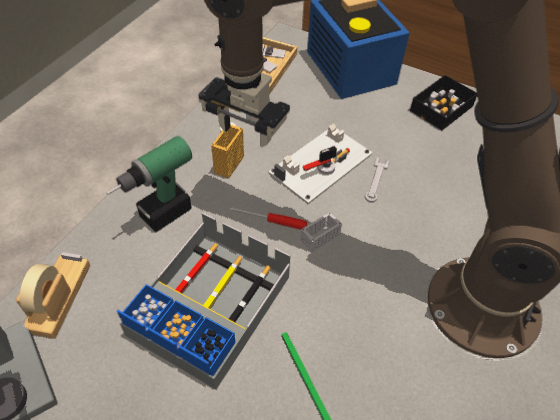

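View pics/wrist0.png

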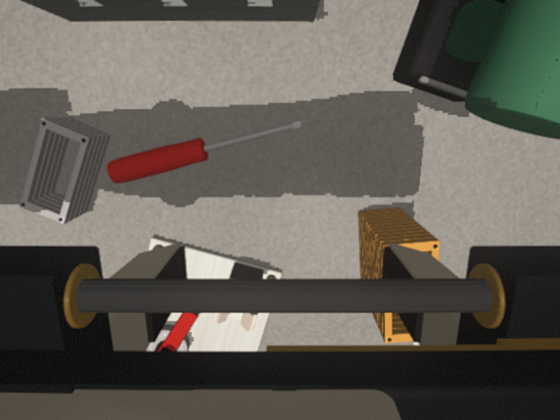

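```bash
cat > h.py <<'E'
import numpy as np, cv2, sys
def K(c): return np.array([[c["fx"],0,c["cx"]],[0,c["fy"],c["cy"]],[0,0,1]])
def rays(c,px):
    px=np.asarray(px,float).reshape(-1,1,2)
    # drawn = r*(1+k1 r^2)  -> cv2 radial k1
    u=cv2.undistortPoints(px,K(c),np.array([c["k1"],0,0,0.]),None,None,None)if 0 else cv2.undistortPoints(px,K(c),np.array([c["k1"],0,0,0.]))
    return np.c_[u.reshape(-1,2),np.ones(len(px))]
def onplane(c,px,z,T=None):
    T=c["cam_to_world"] if T is None else T
    d=rays(c,px)@T[:3,:3].T; o=T[:3,3]
    return o+d*((z-o[2])/d[:,2])[:,None]
def bydepth(c,px,dep,T=None):
    T=c["cam_to_world"] if T is None else T
    return (rays(c,px)*np.asarray(dep).reshape(-1,1))@T[:3,:3].T+T[:3,3]
def cloud(c,d,T=None):
    vv,uu=np.mgrid[0:d.shape[0],0:d.shape[1]]
    P=bydepth(c,np.c_[uu.ravel(),vv.ravel()],d.ravel(),T)
    P[d.ravel()==0]=np.nan
    return P.reshape(*d.shape,3)
def project(c,P,T=None):
    T=c["cam_to_world"] if T is None else T
    Ti=np.linalg.inv(T)
    r,_=cv2.Rodrigues(Ti[:3,:3])
    return cv2.projectPoints(np.asarray(P,float).reshape(-1,1,3),r,Ti[:3,3],K(c),np.array([c["k1"],0,0,0.]))[0].reshape(-1,2)
E
python3 - <<'E'
from rig import robot
import cv2,numpy as np
from h import *
c=robot.camera_model("side");z=np.load("pics/side0.npz");im,d=z["im"],z["d"]
cv2.imwrite("pics/side_bin.png",cv2.resize(im[195:385,100:300],None,fx=3,fy=3,interpolation=cv2.INTER_CUBIC))
cv2.imwrite("pics/side_fix.png",cv2.resize(im[110:220,255:395],None,fx=5,fy=5,interpolation=cv2.INTER_CUBIC))
P=cloud(c,d)
for p in [(197,268),(213,245),(288,220),(318,230),(228,150),(165,200),(377,180),(275,150)]: print(p,P[p[1],p[0]].round(3))
print("bench",np.nanmedian(P[230:300,330:400,2]))
E
```

```text
(197, 268) [0.605 0.255 0.026]
(213, 245) [0.609 0.182 0.024]
(288, 220) [0.49  0.026 0.023]
(318, 230) [0.417 0.001 0.002]
(228, 150) [ 0.702 -0.038  0.105]
(165, 200) [0.765 0.152 0.067]
(377, 180) [ 0.353 -0.226  0.003]
(275, 150) [ 0.65  -0.193 -0.006]
bench -0.0014286892596679923
```

View pics/side_bin.png

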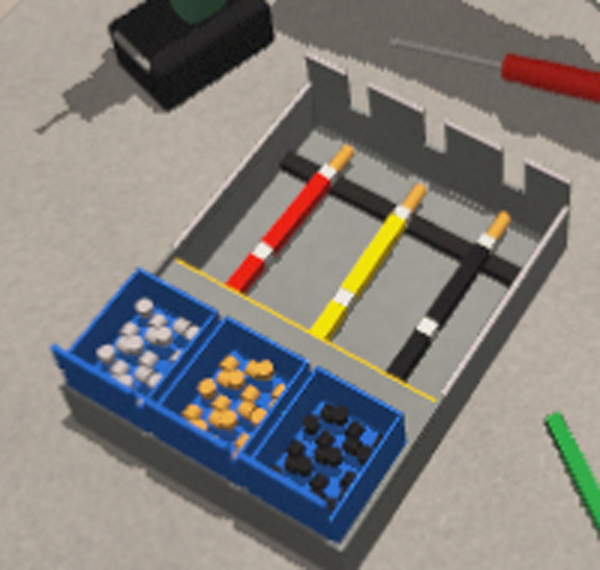

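View pics/side_fix.png

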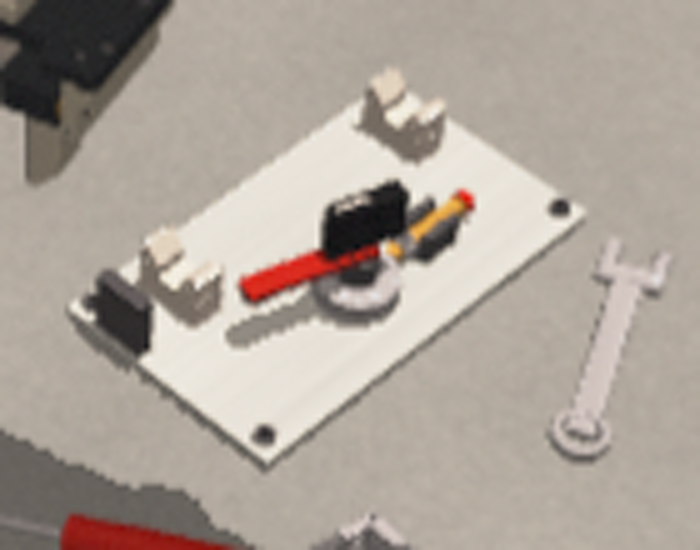

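Run:
```python
from rig import robot
import cv2,numpy as np
from h import *
c=robot.camera_model("side");z=np.load("pics/side0.npz");im,d=z["im"],z["d"]
f=lambda x,y:(100+x/3,195+y/3)
g=lambda x,y:(255+x/5,110+y/5)
def L(n,pts,zz): 
    r=onplane(c,pts,zz);print(n,r.round(4).tolist());return r
a=L("front wall top corners (outer face?)",[f(305,58),f(570,185)],.095)
v=a[1]-a[0];print(np.linalg.norm(v),np.degrees(np.arctan2(v[1],v[0])))
b=L("hood edge top",[f(175,260),f(437,400)],.050)
v=b[1]-b[0];print(np.linalg.norm(v),np.degrees(np.arctan2(v[1],v[0])))
L("slots mid bottom",[f(357,110),f(433,150),f(512,190)],.052)
for n,p in dict(red=[(347,152),(330,171),(262,251),(238,288)],yel=[(418,190),(411,203),(344,297),(320,333)],blk=[(502,216),(490,238),(428,327),(400,375)]).items(): L(n,[f(*q) for q in p],.024)
L("plate corners",[g(270,465),g(583,212),g(72,308)],.010)
L("plate corner low",[g(270,465),g(583,212)],.010)
L("screws",[g(264,434),g(559,207)],.010)
L("red end",[g(250,285)],.052);L("knob",[g(365,215)],.086);
L("stop top",[g(100,280),g(150,310)],.05)
L("cradle tops",[g(160,245),g(207,275),g(385,85),g(435,108)],.046)
```

```text
front wall top corners (outer face?) [[0.6484, 0.1609, 0.095], [0.4137, 0.1614, 0.095]]
0.23477199875596658 179.87984262338213
hood edge top [[0.6481, 0.338, 0.05], [0.422, 0.3379, 0.05]]
0.22610150551244584 -179.97754855377931
slots mid bottom [[0.6056, 0.158, 0.052], [0.5336, 0.1607, 0.052], [0.462, 0.1621, 0.052]]
red [[0.6026, 0.1805, 0.024], [0.6043, 0.2023, 0.024], [0.6085, 0.2887, 0.024], [0.6056, 0.3237, 0.024]]
yel [[0.5347, 0.1829, 0.024], [0.5331, 0.1958, 0.024], [0.5327, 0.2909, 0.024], [0.5315, 0.3246, 0.024]]
blk [[0.4657, 0.1708, 0.024], [0.4638, 0.1926, 0.024], [0.4652, 0.2811, 0.024], [0.4625, 0.3241, 0.024]]
plate corners [[0.4733, -0.0585, 0.01], [0.4047, -0.3078, 0.01], [0.6159, -0.1018, 0.01]]
plate corner low [[0.4733, -0.0585, 0.01], [0.4047, -0.3078, 0.01]]
screws [[0.4855, -0.0754, 0.01], [0.4178, -0.3046, 0.01]]
red end [[0.5247, -0.1297, 0.052]]
knob [[0.483, -0.1748, 0.086]]
stop top [[0.5953, -0.0949, 0.05], [0.5624, -0.0895, 0.05]]
cradle tops [[0.5818, -0.1363, 0.046], [0.5499, -0.1297, 0.046], [0.5314, -0.3083, 0.046], [0.4992, -0.3057, 0.046]]
```

```bash
cat >> h.py <<'E'
from scipy.spatial.transform import Rotation as Ro
UP=np.array([0,0,1.])
def tool(yaw,theta=0,lean=0):
    """rod tail direction heading yaw, nut raised by theta; tool leaning to nut by lean. returns rotvec"""
    r0=np.array([np.cos(yaw),np.sin(yaw),0])
    r=np.cos(theta)*r0-np.sin(theta)*UP; up=np.cos(theta)*UP+np.sin(theta)*r0
    z=-(np.cos(lean)*up-np.sin(lean)*r); x=np.cos(lean)*r+np.sin(lean)*up
    return Ro.from_matrix(np.c_[x,np.cross(z,x),z]).as_rotvec()
def axes(rv):
    M=Ro.from_rotvec(rv).as_matrix(); return M[:,0],M[:,1],M[:,2]
E
python3 - <<'E'
from rig import robot
import cv2,numpy as np
from h import *
for n in ["side","scene"]:
    c=robot.camera_model(n);z=np.load(f"pics/{n}0.npz");im,d=z["im"],z["d"]
    P=cloud(c,d);hsv=cv2.cvtColor(im,cv2.COLOR_BGR2HSV)
    m=(hsv[...,0]>60)&(hsv[...,0]<90)&(hsv[...,1]>80)&(P[...,2]>.1)
    Q=P[m];print(n,"drill green",np.nanpercentile(Q,[1,50,99],axis=0).round(3).tolist())
    m=(P[...,2]>.03)&(P[...,0]>.62)&(P[...,0]<.9)&(P[...,1]>.03)&(P[...,1]<.25)
    Q=P[m];print(n,"drill all",np.nanpercentile(Q,[1,50,99],axis=0).round(3).tolist())
D=np.radians
y=np.pi/2
for nm,p,th,l,yw in [("look",(.605,.18,.25),0,0,y),("grip",(.605,.28,.007),0,D(12),y),("lift",(.605,.275,.035),D(8),D(12),y),("draw",(.605,.18,.05),D(8),D(12),y),("place",(.54,-.22,.02),0,D(12),D(74.6)),("k0",(.483,-.175,.056),0,0,D(52)),("k1",(.483,-.175,.056),0,0,D(-20))]:
    q=robot.inverse_kinematics(p,tool(yw,th,l));print(nm,None if q is None else np.round(q,2))
E
```

```text
side drill green [[0.728, 0.07, 0.102], [0.757, 0.129, 0.199], [0.797, 0.178, 0.212]]
side drill all [[0.621, 0.031, 0.033], [0.753, 0.142, 0.19], [0.817, 0.238, 0.583]]
scene drill green [[0.745, 0.076, 0.201], [0.792, 0.166, 0.21], [0.81, 0.172, 0.214]]
scene drill all [[0.621, 0.031, 0.033], [0.76, 0.108, 0.208], [0.828, 0.237, 0.646]]
look [-0.36  0.43 -0.01  1.52  0.01  1.19 -0.38]
grip [-0.31  0.71 -0.14  1.73 -0.17  0.63 -0.29]
lift [-0.43  0.68 -0.06  1.67 -0.03  0.76 -0.46]
draw [-0.3   0.62 -0.05  1.75 -0.05  0.75 -0.31]
place [ 0.44  0.64 -0.03  1.84 -0.29  0.72  0.38]
k0 [ 0.12  0.47  0.16  2.03 -0.12  0.64 -0.3 ]
k1 [-0.06  0.5   0.41  2.05 -0.32  0.66 -1.36]
```

Run:
```python
from rig import robot
import cv2,numpy as np
from h import *
robot.goto((.56,.17,.25),tool(np.pi/2))
robot.dwell(.1)
s=robot.read_state();c=robot.camera_model("wrist");T=c["cam_to_world"].copy()
im,d=robot.grab_frame("wrist");np.savez("pics/wrist1.npz",im=im,d=d,T=T);cv2.imwrite("pics/wrist1.png",im)
print(s["clock"],robot.read_state()["clock"],s["eef_pos"],s["orientation"])
```

```text
1.0083 1.0583 [0.56060045 0.16820122 0.2497505 ] [ 2.22370182e+00  2.21824265e+00 -1.15714222e-03]
```

View pics/wrist1.png

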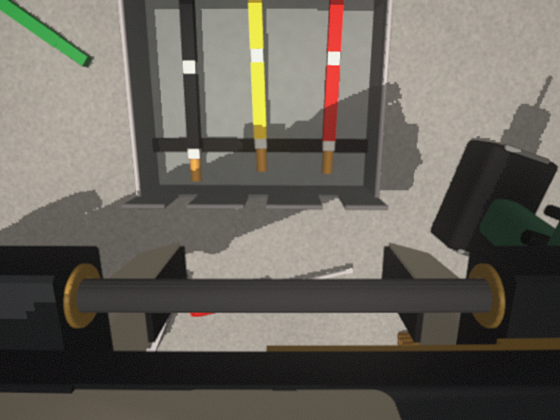

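The wrist picture shows the three rods from above: black at column 192, yellow at 258 and red at 333, with the red rod's nut tip near (327,172) and the hood out of view at the top. The things that could be mistaken for the red rod, as pixels in the side picture:
- **Red-sleeved rod:** (197,268). This is the one I choose, because it lies in a bin lane and has a brass nut and a bare gap.
- **Screwdriver handle:** (288,220).
- **Red clamp arm:** (327,160).
- **Green stick:** (305,375).

The close crop `side_bin.png` already confirmed the choice. Next I measure it.

Run:
```python
from rig import robot
import cv2,numpy as np
from h import *
c=robot.camera_model("wrist");z=np.load("pics/wrist1.npz");im,d,T=z["im"],z["d"],z["T"]
hsv=cv2.cvtColor(im,cv2.COLOR_BGR2HSV)
def red(h): return ((h[...,0]<6)|(h[...,0]>174))&(h[...,1]>170)&(h[...,2]>80)
m=red(hsv);m[180:]=0;m[:,:300]=0
vv,uu=np.nonzero(m);print(vv.min(),vv.max())
W=onplane(c,np.c_[uu,vv],.027,T)
# centreline by rows
pts=[]
for v in range(0,vv.max(),4):
    k=vv==v
    if k.sum()>5: pts.append((uu[k].mean(),v,k.sum()))
pts=np.array(pts);Wc=onplane(c,pts[:,:2],.027,T)
f=np.polyfit(Wc[:,1],Wc[:,0],1);print("x at y=.25:",np.polyval(f,.25),"slope dx/dy",f[0],"width",np.ptp(W[:,0]))
print("resid",np.std(Wc[:,0]-np.polyval(f,Wc[:,1])))
# along rod
col=im[:,330].astype(int)
nut=(hsv[...,0]>8)&(hsv[...,0]<25)&(hsv[...,1]>110)&(hsv[...,2]>90)
nut[:140]=0;nut[185:]=0;nut[:,:315]=0;nut[:,345:]=0
a,b=np.nonzero(nut);print("nut px",b.mean(),a.min(),a.max())
print("nut tip",onplane(c,[(b[a>=a.max()-1].mean(),a.max()+.5)],.021,T),onplane(c,[(b.mean(),a.min())],.0265,T))
mm=m[:,330:338].any(1);print("gap rows",[i for i in range(20,vv.max()) if not mm[i]])
g=[i for i in range(20,vv.max()) if not mm[i]]
print("gap y",onplane(c,[(333,g[0]-.5),(333,g[-1]+.5)],.027,T)[:,1],"sleeve end",onplane(c,[(329,vv.max()+.5)],.027,T)[:,1])
print("bearer edges y", onplane(c,[(220,138),(220,152)],.015,T)[:,1])
print("front wall top", onplane(c,[(125,207),(386,207),(388,197)],.095,T))
P=cloud(c,d,T)
for p in [(333,100),(328,160),(257,207),(331,207),(330,130)]: print(p,P[p[1],p[0]].round(4))
cv2.imwrite("pics/w1crop.png",cv2.resize(im[0:220,110:400],None,fx=2.7,fy=2.7,interpolation=cv2.INTER_CUBIC))
```

```text
0 139
x at y=.25: 0.606395563245772 slope dx/dy 0.027947223071489467 width 0.01610291138272879
resid 0.0001855123053970575
nut px 327.0963302752294 151 173
nut tip [[0.60520324 0.173392   0.021     ]] [[0.60412983 0.19789002 0.0265    ]]
gap rows [51, 52, 53, 54, 55, 56, 57, 58, 59, 60, 61, 62, 63, 64, 65]
gap y [0.29504815 0.28131126] sleeve end [0.20969903]
bearer edges y [0.21062177 0.19585425]
front wall top [[0.41791004 0.15618079 0.095     ]
 [0.6498361  0.15576016 0.095     ]
 [0.6509614  0.16486275 0.095     ]]
(333, 100) [0.6087 0.2488 0.0264]
(328, 160) [0.6053 0.1886 0.0271]
(257, 207) [ 0.528   0.1308 -0.0008]
(331, 207) [ 0.6137  0.1305 -0.0011]
(330, 130) [0.6065 0.2192 0.0262]
```

View pics/w1crop.png

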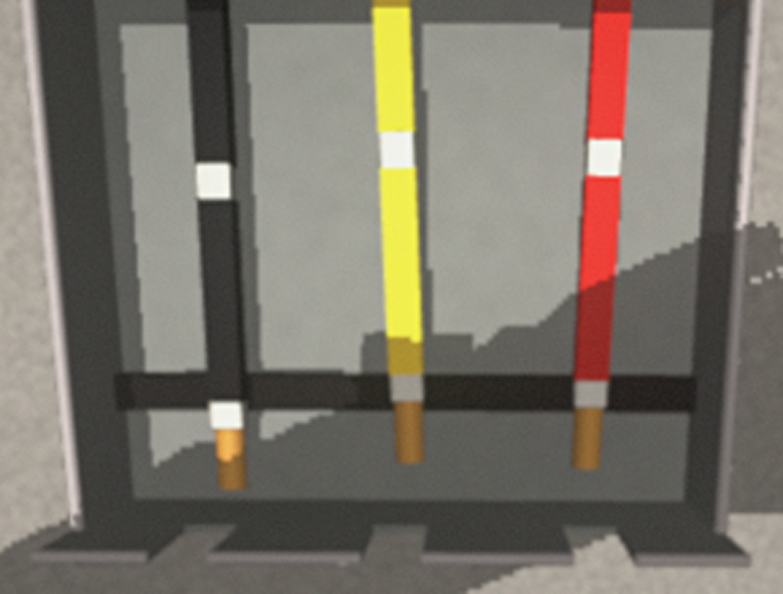

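Run:
```python
from rig import robot
import cv2,numpy as np
from h import *
c=robot.camera_model("wrist");z=np.load("pics/wrist1.npz");im,d,T=z["im"],z["d"],z["T"]
print(im[200:209:2,312:352,1].astype(int))
P=cloud(c,d,T)
# wall-top points near z .095
m=(P[...,2]>.088)&(P[...,2]<.1);m[:180]=0;m[225:]=0
for v in range(198,210,2):
    u=np.nonzero(m[v])[0]
    if len(u)==0: continue
    s=np.split(u,np.nonzero(np.diff(u)>3)[0]+1)
    print(v,[(a[0],a[-1]) for a in s],[onplane(c,[(a[0]-.5,v),(a[-1]+.5,v)],.095,T)[:,0].round(4).tolist() for a in s], onplane(c,[(250,v)],.095,T)[0,1].round(4))
```

```text
[[ 62  63  63  66  59  62  63  63  81  95  98  99 101 100  96  94 102 127
  143 143 142 147 158 171 172 171 166 132  90  65  61  61  63  64  61  65
   62  63  61  61]
 [ 60  59  63  60  64  60  63  62  66  86  99 106 104 105 121 135 143 159
  171 168 172 170 168 166 169 167 166 167 154 112  68  59  63  65  62  61
   63  62  61  59]
 [ 77  78  75  73  74  76  75  74  77  90 125 157 159 159 160 166 169 170
  170 168 169 165 164 166 168 166 167 167 169 154 114  72  56  66  70  71
   74  72  71  69]
 [118 114 114 116 115 115 116 115 114 115 131 154 164 165 159 165 171 172
  170 166 168 165 164 162 167 165 164 166 163 158 143 118  86  89 104 112
  114 114 112 113]
 [114 113 113 113 116 116 113 115 115 114 134 153 165 163 164 168 170 172
  174 174 171 166 164 163 155 161 162 161 161 166 167 164 133 110 112 114
  118 116 116 118]]
202 [(np.int64(125), np.int64(151)), (np.int64(156), np.int64(163))] [[0.418, 0.4421], [0.4457, 0.4528]] 0.1605
204 [(np.int64(121), np.int64(166)), (np.int64(187), np.int64(243)), (np.int64(266), np.int64(321)), (np.int64(344), np.int64(386))] [[0.4142, 0.4553], [0.4731, 0.5236], [0.543, 0.5925], [0.612, 0.6501]] 0.1587
206 [(np.int64(121), np.int64(166)), (np.int64(187), np.int64(243)), (np.int64(266), np.int64(322)), (np.int64(344), np.int64(387))] [[0.414, 0.4551], [0.4729, 0.5235], [0.543, 0.5935], [0.6121, 0.6511]] 0.1569
208 [(np.int64(162), np.int64(164)), (np.int64(188), np.int64(242)), (np.int64(266), np.int64(321)), (np.int64(344), np.int64(387))] [[0.4505, 0.4532], [0.4737, 0.5226], [0.543, 0.5926], [0.6121, 0.6512]] 0.1551
```

```bash
cat >> h.py <<'E'
D=np.radians
OFF=np.array([-.027+.0021,0,-.0135]); LEAN=D(9)
def rodpose(C,yaw,theta=0):
    """TCP position, rotvec for rod centre C"""
    r0=np.array([np.cos(yaw),np.sin(yaw),0])
    r=np.cos(theta)*r0-np.sin(theta)*UP; up=np.cos(theta)*UP+np.sin(theta)*r0
    return np.asarray(C)+OFF[0]*r+OFF[2]*up, tool(yaw,theta,LEAN)
def shot(robot,n,tag):
    c=robot.camera_model(n); T=c["cam_to_world"].copy()
    im,d=robot.grab_frame(n); np.savez(f"pics/{tag}.npz",im=im,d=d,T=T); cv2.imwrite(f"pics/{tag}.png",im); return c,im,d,T
BY=.309   # world y of bin origin; bin x = y-BY
def axz(y,th=D(8.25)): return .0621-np.tan(th)*(y-BY+.153)
E
python3 - <<'E'
from rig import robot
from h import *
yr=np.pi/2-.0279
C=np.array([.6064+.0279*(.2934-.25),.2934,.021])
p,rv=rodpose(C,yr); print(p)
robot.move_gripper(.030)
print(robot.read_state()["clock"],robot.read_state()["finger_gap"])
robot.goto(p+[0,0,.09],rv)
robot.servo_line(p+[0,0,.0],rv,speed=.12)
s=robot.read_state();print(s["clock"],s["eef_pos"],s["contact_force"],s["finger_gap"])
shot(robot,"side","side2")
E
python3 -c "
import cv2
im=cv2.imread('pics/side2.png');cv2.imwrite('pics/side2c.png',cv2.resize(im[130:380,90:330],None,fx=2.4,fy=2.4))"
```

```text
[0.60691624 0.26850969 0.0075    ]
2.15 0.03012524007556433
3.8167 [0.60757227 0.2687633  0.00843448] [0.3197298  0.4182257  0.13482238] 0.03006558276908179
```

View pics/side2c.png

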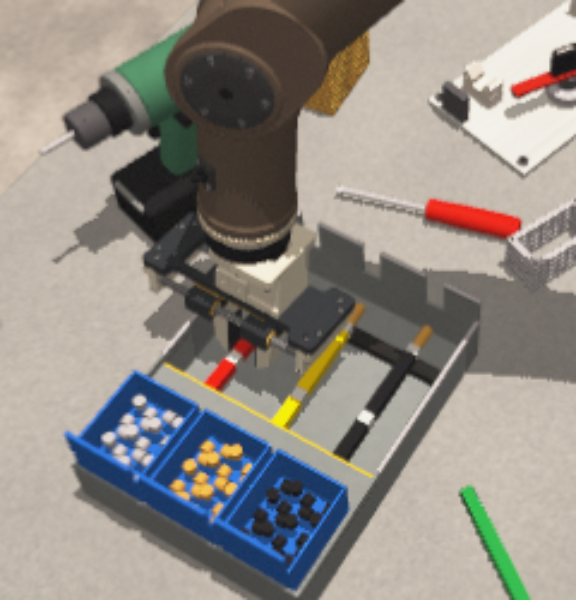

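The side view shows the fingers straddling the red rod, around (240,350) in the crop, and no contact force. I close the gripper, lift and tilt the rod, then look again.

```bash
python3 - <<'E'
from rig import robot
from h import *
robot.move_gripper(.0)
s=robot.read_state();print(s["clock"],s["finger_gap"],s["contact_force"],s["eef_pos"])
C=np.array([.6064+.0279*(.2934-.25),.2934,.021])
p,rv=rodpose([.6032,C[1],axz(C[1])],np.pi/2,D(8.25))
robot.servo_line(p,rv,speed=.04)
s=robot.read_state();print(s["clock"],s["finger_gap"],s["contact_force"],s["eef_pos"]-p)
shot(robot,"wrist","wrist3");shot(robot,"side","side3")
E
python3 -c "
import cv2
im=cv2.imread('pics/side3.png');cv2.imwrite('pics/side3c.png',cv2.resize(im[190:330,140:300],None,fx=4,fy=4))"
```

```text
4.3083 0.011621014158045234 [ 0.23999556 -0.66142568  4.38679835] [0.60745296 0.26862145 0.00807635]
5.0917 0.011705394567108953 [-0.42157101 -0.97880148 -1.91992634] [-0.00026136 -0.00054641 -0.00047616]
```

View pics/side3c.png

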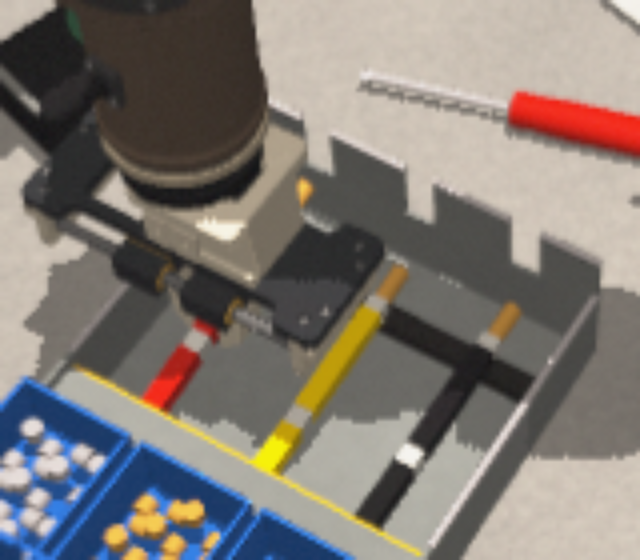

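View pics/wrist3.png

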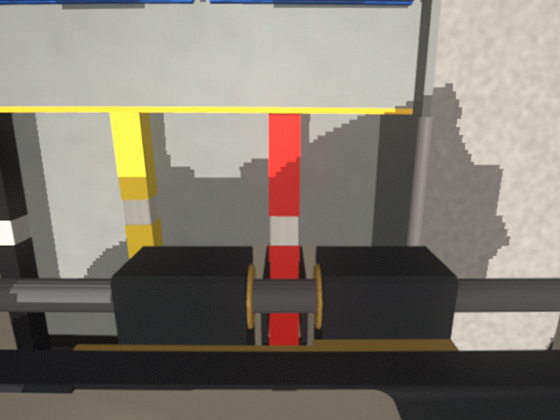

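Run:
```python
from rig import robot
from h import *
c=robot.camera_model("side")
z=np.load("pics/side3.npz");im,d=z["im"],z["d"]
s=robot.read_state()
C=np.array([.6032,.2934-.0005,axz(.2934)-.0005]);th=D(8.25)
r=np.array([0,np.cos(th),-np.sin(th)])
print("pred nut tip",C-.12*r, project(c,[C-.12*r,C-.12*r+[0,0,.0055],C-.096*r,[.6032,.156,.052],[.5932,.156,.052],[.6132,.156,.052],[.6032,.156,.095]]).round(1).tolist())
z0=np.load("pics/side0.npz")["im"]
big=np.vstack([cv2.resize(i[205:260,190:240],None,fx=10,fy=10,interpolation=cv2.INTER_CUBIC)[:290] for i in(z0,im)])
cv2.imwrite("pics/nut3.png",big)
```

```text
pred nut tip [0.6032     0.17414183 0.05889706] [[215.9, 235.2], [215.7, 233.9], [210.4, 243.3], [220.3, 231.5], [223.9, 233.2], [216.8, 229.8], [219.1, 220.6]]
```

View pics/nut3.png

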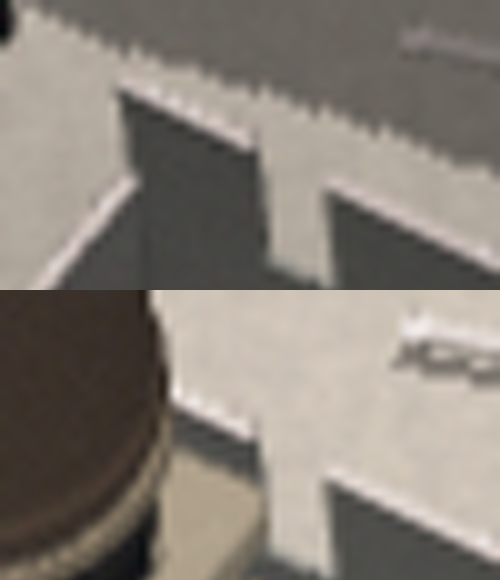

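Run:
```python
from h import *
im=cv2.imread("pics/side3.png")
cv2.imwrite("pics/nut3b.png",cv2.resize(im[215:255,195:240],None,fx=13,fy=13,interpolation=cv2.INTER_CUBIC))
h=cv2.cvtColor(im,cv2.COLOR_BGR2HSV);m=(h[...,0]>10)&(h[...,0]<25)&(h[...,1]>130)&(h[...,2]>120);m[:215]=0;m[250:]=0;m[:,:195]=0;m[:,225:]=0
v,u=np.nonzero(m);print(sorted(zip(v.tolist(),u.tolist())))
```

```text
[(235, 215), (235, 216), (236, 214), (236, 215), (236, 216), (236, 217), (237, 214), (237, 215), (237, 216), (237, 217), (238, 215), (238, 216), (238, 217), (239, 215), (239, 216), (240, 215), (241, 215)]
```

View pics/nut3b.png

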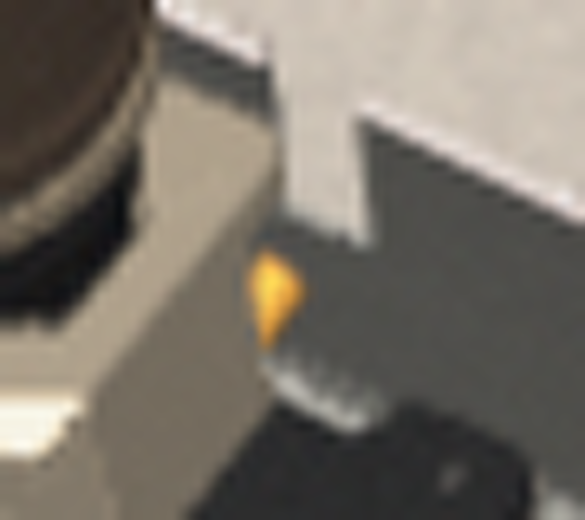

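```bash
python3 - <<'E'
from rig import robot
from h import *
th=D(8.5);X=.6036
z=lambda y:.0631-np.tan(th)*(y-BY+.153)
def go(y,sp):
    p,rv=rodpose([X,y,z(y)],np.pi/2,th);robot.servo_line(p,rv,speed=sp)
    s=robot.read_state();print(round(s["clock"],2),s["contact_force"].round(2),s["torque"].round(2),(s["eef_pos"]-p).round(4))
go(.2929,.05)
go(.263,.06)
shot(robot,"side","side4")
E
python3 -c "
import cv2
im=cv2.imread('pics/side4.png');cv2.imwrite('pics/side4c.png',cv2.resize(im[190:330,140:300],None,fx=4,fy=4))"
```

```text
5.44 [ 1.04 -0.31 -0.95] [-0.1   0.03 -0.01] [ 0.0001 -0.0003 -0.0001]
6.09 [ 0.59  0.37 -1.72] [-0.08  0.02 -0.02] [0.0001 0.     0.0001]
```

View pics/side4c.png

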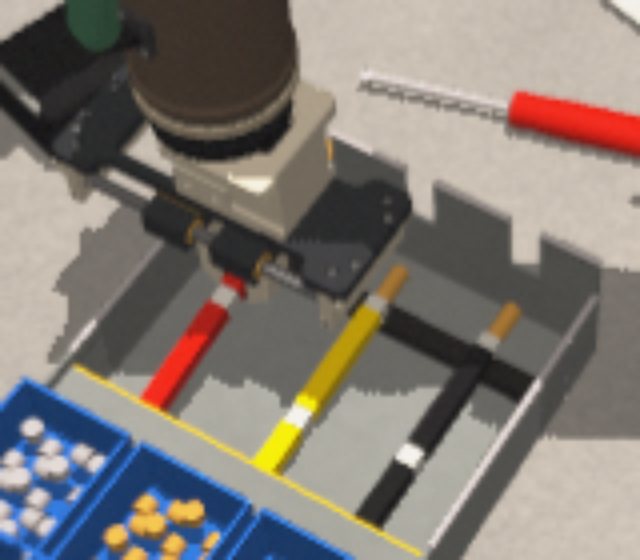

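```bash
python3 - <<'E'
from rig import robot
from h import *
th=D(8.5);X=.6036
z=lambda y:.0631-np.tan(th)*(y-BY+.153)
def go(y,sp):
    p,rv=rodpose([X,y,z(y)],np.pi/2,th);robot.servo_line(p,rv,speed=sp)
    s=robot.read_state();print(round(s["clock"],2),s["contact_force"].round(2),s["torque"].round(2),(s["eef_pos"]-p).round(4))
go(.2064,.07)
shot(robot,"side","side5");shot(robot,"wrist","wrist5")
E
python3 -c "
import cv2
im=cv2.imread('pics/side5.png');cv2.imwrite('pics/side5c.png',cv2.resize(im[190:330,140:300],None,fx=4,fy=4))"
```

```text
7.11 [-0.42  0.16 -1.44] [-0.03  0.03  0.04] [-0.0001  0.0007 -0.    ]
```

View pics/side5c.png

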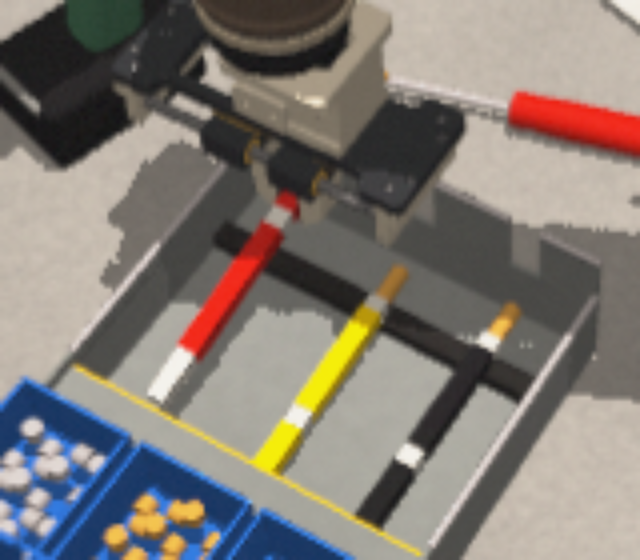

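View pics/wrist5.png

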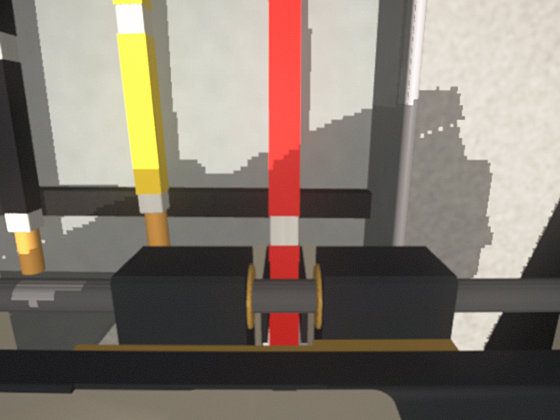

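Run:
```python
from rig import robot
from h import *
c=robot.camera_model("side")
print(onplane(c,[(140+157/4,190+400/4)],.030),onplane(c,[(140+157/4,190+414/4)],.050))
th=D(8.5);z=lambda y:.0631-np.tan(th)*(y-BY+.153)
C=np.array([.6036,.2064,z(.2064)]);print(C, C+.12*np.array([0,np.cos(th),-np.sin(th)]))
# continue: pull 4 mm more with lift
p,rv=rodpose([.6036,.200,C[2]+.02],np.pi/2,th);robot.servo_line(p,rv,speed=.06)
s=robot.read_state();print(round(s["clock"],2),s["contact_force"].round(2))
p,rv=rodpose([.6036,.195,.20],np.pi/2,th);robot.servo_line(p,rv,speed=.2)
s=robot.read_state();print(round(s["clock"],2),s["contact_force"].round(2),s["finger_gap"])
for n in("side","wrist"):shot(robot,n,n+"6")
```

```text
[[0.60457659 0.32418958 0.03      ]] [[0.59068457 0.33939346 0.05      ]]
[0.6036     0.2064     0.05556767] [0.6036     0.3250819  0.03783054]
7.71 [-0.4   0.28 -1.99]
8.48 [-0.07 -0.52 -2.52] 0.012103449904891922
```

View pics/side6.png

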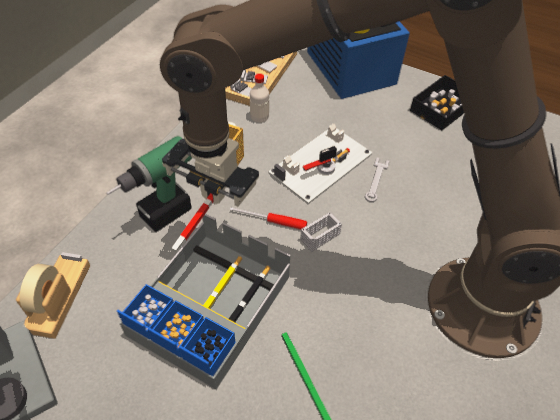

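```bash
python3 - <<'E'
from rig import robot
from h import *
for n in ["side6","scene0"]:
    c=robot.camera_model(n[:-1]);z=np.load(f"pics/{n}.npz");im,d=z["im"],z["d"]
    # initial pose
    F0=np.array([.4733,-.0585]);yaw=D(74.6)
    R=np.array([[np.cos(yaw),-np.sin(yaw)],[np.sin(yaw),np.cos(yaw)]])
    O=F0-R@[.139,.112]
    print("O0",O)
    g=cv2.GaussianBlur(cv2.cvtColor(im,cv2.COLOR_BGR2GRAY),(0,0),.8).astype(float)
    def edge(a,b,nrm,k=25):
        # sample along edge (fixture coords), search strongest gradient along outward normal
        out=[]
        for t in np.linspace(0.06,.94,k):
            q=np.array(a)*(1-t)+np.array(b)*t
            s=np.linspace(-.012,.012,49)
            W=np.array([np.r_[O+R@(q+np.array(nrm)*x),.010] for x in s])
            px=project(c,W).astype(np.float32)
            val=cv2.remap(g,px[:,0].reshape(1,-1),px[:,1].reshape(1,-1),cv2.INTER_LINEAR)[0]
            gr=np.gradient(val);i=np.argmin(gr)
            if gr[i]<-2: out.append(np.r_[q+np.array(nrm)*s[i]])
        return np.array(out)
    for nm,a,b,nr in [("+y",(-.123,.112),(.139,.112),(0,1)),("+x",(.139,-.038),(.139,.112),(1,0)),("-x",(-.123,-.038),(-.123,.112),(-1,0)),("-y",(-.123,-.038),(.139,-.038),(0,-1))]:
        e=edge(a,b,nr)
        if len(e)<5: print(nm,len(e));continue
        k=0 if nr[0]==0 else 1
        for it in range(3):
            f=np.polyfit(e[:,k],e[:,1-k],1);r=e[:,1-k]-np.polyval(f,e[:,k]);e=e[abs(r)<max(.0008,2*np.median(abs(r)))]
        print(n,nm,len(e),"slope",f[0].round(4),"offset at mid",np.polyval(f,np.mean([a[k],b[k]])).round(4),"rms",r.std().round(5))
E
python3 -c "
import cv2
im=cv2.imread('pics/side6.png');cv2.imwrite('pics/side6c.png',cv2.resize(im[115:210,260:380],None,fx=6.5,fy=6.5,interpolation=cv2.INTER_CUBIC))"
```

```text
O0 [ 0.54436638 -0.22225155]
side6 +y 23 slope -0.0144 offset at mid 0.1096 rms 0.00037
side6 +x 16 slope 0.0141 offset at mid 0.1376 rms 0.00044
side6 -x 13 slope 0.021 offset at mid -0.1238 rms 0.00028
side6 -y 16 slope -0.0182 offset at mid -0.0396 rms 0.00069
O0 [ 0.54436638 -0.22225155]
scene0 +y 14 slope -0.0306 offset at mid 0.1072 rms 0.00064
scene0 +x 17 slope 0.0051 offset at mid 0.1353 rms 0.00086
scene0 -x 8 slope -0.1211 offset at mid -0.1236 rms 0.00189
scene0 -y 15 slope -0.0121 offset at mid -0.0419 rms 0.00033
```

View pics/side6c.png

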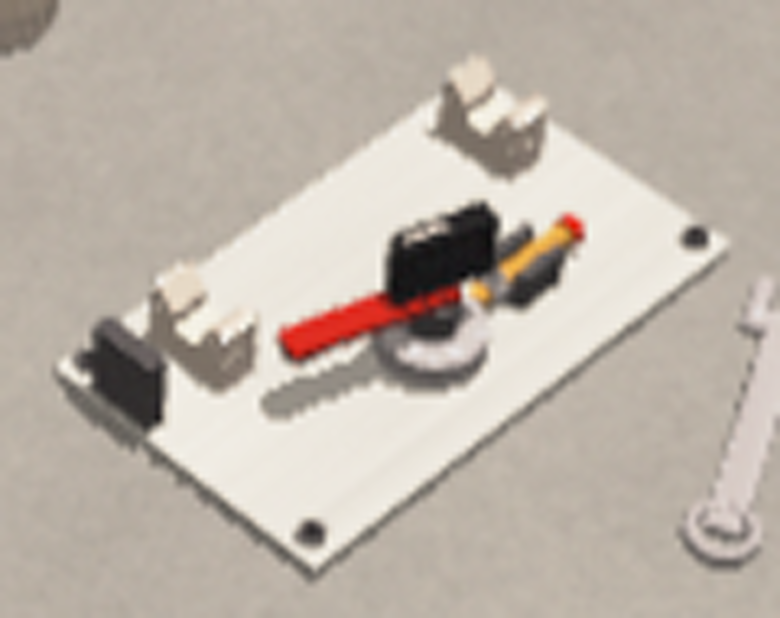

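```bash
cat >> h.py <<'E'
FO=np.array([.5463,-.2241]); FY=D(73.7)
def fx2w(x,y,z,O=None,yaw=None):
    O=FO if O is None else O; yaw=FY if yaw is None else yaw
    return np.array([O[0]+np.cos(yaw)*x-np.sin(yaw)*y,O[1]+np.sin(yaw)*x+np.cos(yaw)*y,z])
E
python3 - <<'E'
from rig import robot
from h import *
p,rv=rodpose(fx2w(-.002,0,.20),FY); print(p)
robot.servo_line(p,rv,speed=.2)
s=robot.read_state();print(round(s["clock"],2),s["contact_force"].round(2),(s["eef_pos"]-p).round(4))
p,rv=rodpose(fx2w(-.002,0,.075),FY)
robot.servo_line(p,rv,speed=.12)
robot.dwell(.15)
s=robot.read_state();print(round(s["clock"],2),s["contact_force"].round(2),(s["eef_pos"]-p).round(4))
for n in("side","wrist","scene"):shot(robot,n,n+"7")
E
python3 -c "
import cv2
im=cv2.imread('pics/side7.png');cv2.imwrite('pics/side7c.png',cv2.resize(im[100:220,240:380],None,fx=5.5,fy=5.5,interpolation=cv2.INTER_CUBIC))
im=cv2.imread('pics/scene7.png');cv2.imwrite('pics/scene7c.png',cv2.resize(im[130:250,170:310],None,fx=5,fy=5,interpolation=cv2.INTER_CUBIC))"
```

```text
[ 0.53875007 -0.24991876  0.1865    ]
10.85 [-0.18  0.05 -1.12] [0.0004 0.0012 0.    ]
12.19 [ 0.19  0.17 -2.34] [ 0.0005 -0.0002  0.0007]
```

View pics/side7c.png

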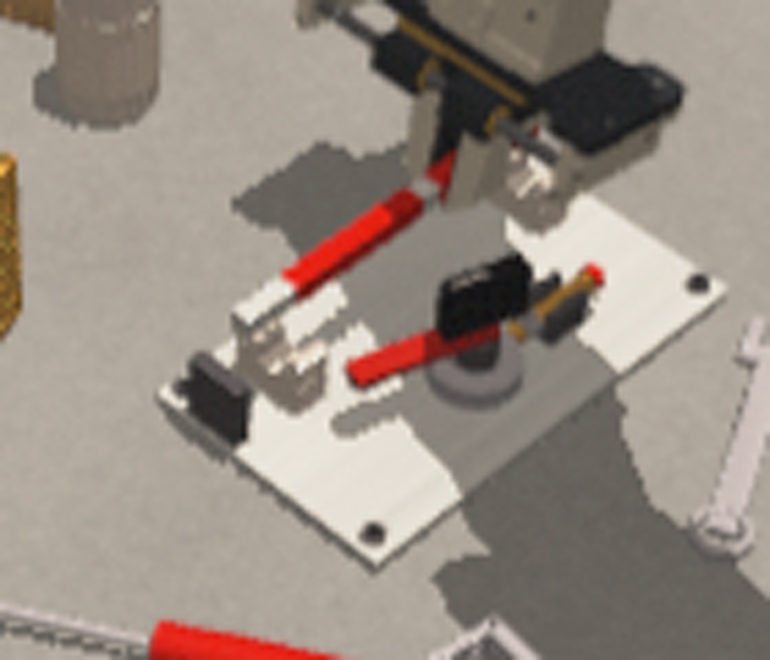

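View pics/wrist7.png

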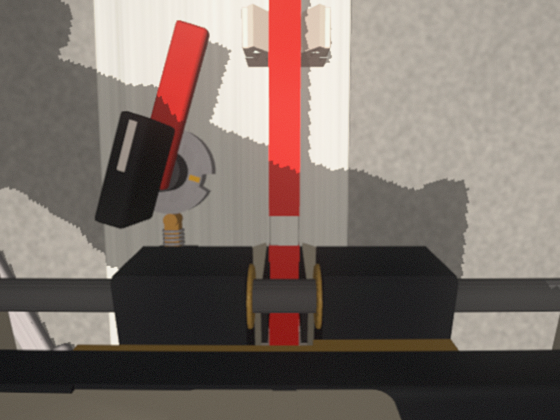

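View pics/scene7c.png

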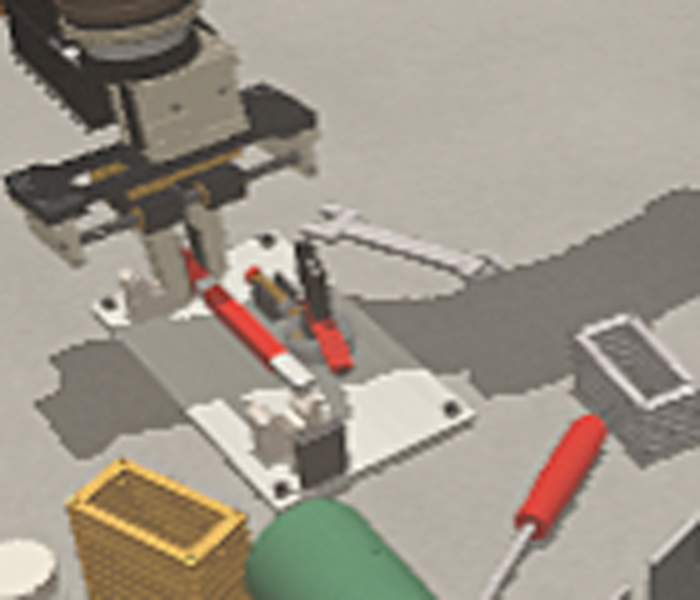

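Run:
```python
from rig import robot
from h import *
c=robot.camera_model("wrist");z=np.load("pics/wrist7.npz");im,d,T=z["im"],z["d"],z["T"]
g=cv2.GaussianBlur(cv2.cvtColor(im,cv2.COLOR_BGR2GRAY),(0,0),.7).astype(float)
hsv=cv2.cvtColor(im,cv2.COLOR_BGR2HSV)
def w2f(P): 
    q=P[:,:2]-FO; return np.c_[np.cos(FY)*q[:,0]+np.sin(FY)*q[:,1],-np.sin(FY)*q[:,0]+np.cos(FY)*q[:,1]]
def col(v,u0,u1,sign,n=1):
    gr=np.gradient(g[v,u0:u1])*sign;i=np.argmax(gr)
    if 0<i<len(gr)-1:
        a,b,e=gr[i-1:i+2];i=i+.5*(a-e)/(a-2*b+e+1e-9)
    return u0+i
def line(rows,u0,u1,sign,zz,nm):
    px=np.array([(col(v,u0,u1,sign),v) for v in rows]);F=w2f(onplane(c,px,zz,T))
    for _ in range(3):
        f=np.polyfit(F[:,0],F[:,1],1);r=F[:,1]-np.polyval(f,F[:,0]);F=F[abs(r)<max(.0005,2*np.median(abs(r)))]
    print(nm,len(F),"slope",f[0].round(4),"y at x=90:",np.polyval(f,.09).round(4),"x range",F[:,0].min().round(3),F[:,0].max().round(3),"rms",r.std().round(5));return f
r0=range(2,170,2)
L=line(range(2,180,2),85,115,1,.010,"plate left (+y=.112)");Rr=line(range(2,180,2),340,362,-1,.010,"plate right (-.038)")
a=line(range(2,170,2),262,277,1,.0815,"a");a=line(range(2,170,2),262,277,-1,.0815,"rod left");b=line(range(2,170,2),293,308,1,.0815,"rod right");
# red mask edges
m=((hsv[...,0]<8)|(hsv[...,0]>172))&(hsv[...,1]>120);m[:,:255]=0;m[:,315:]=0
pl=[];pr=[]
for v in range(2,210,3):
    u=np.nonzero(m[v])[0]
    if len(u)>20: pl.append((u[0]-.5,v));pr.append((u[-1]+.5,v))
for q,nm in((pl,"maskL"),(pr,"maskR")):
    F=w2f(onplane(c,q,.0815,T));f=np.polyfit(F[:,0],F[:,1],1);print(nm,f[0].round(4),np.polyval(f,.09).round(4),np.polyval(f,0).round(4))
cv2.imwrite("pics/w7c.png",cv2.resize(im[0:75,225:350],None,fx=6,fy=6,interpolation=cv2.INTER_CUBIC))
```

```text
plate left (+y=.112) 85 slope 0.0028 y at x=90: 0.1108 x range 0.014 0.114 rms 7e-05
plate right (-.038) 89 slope 0.0015 y at x=90: -0.037 x range 0.013 0.113 rms 8e-05
a 57 slope 0.0025 y at x=90: 0.0086 x range 0.018 0.081 rms 0.00013
rod left 78 slope -0.002 y at x=90: 0.0069 x range 0.018 0.082 rms 5e-05
rod right 64 slope -0.0578 y at x=90: -0.0085 x range 0.018 0.08 rms 0.00067
maskL -0.0029 0.0069 0.0072
maskR -0.0036 -0.0056 -0.0053
```

View pics/w7c.png

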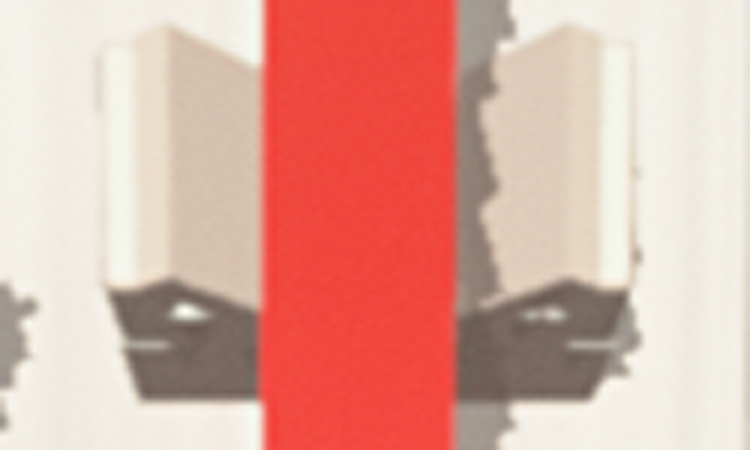

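Run:
```python
from rig import robot
from h import *
c=robot.camera_model("wrist");z=np.load("pics/wrist7.npz");im,d,T=z["im"],z["d"],z["T"]
def w2f(P): 
    q=P[:,:2]-FO; return np.c_[np.cos(FY)*q[:,0]+np.sin(FY)*q[:,1],-np.sin(FY)*q[:,0]+np.cos(FY)*q[:,1]]
print("cradle near top edge (exp x .080)",w2f(onplane(c,[(225+170/6,280/6),(225+570/6,280/6)],.044,T)))
print("cradle base (plate z .010)",w2f(onplane(c,[(225+145/6,400/6),(225+590/6,400/6)],.010,T)))
print("far top (exp .1)",w2f(onplane(c,[(225+170/6,25/6)],.044,T)))
print("rod gap (exp rod local)",w2f(onplane(c,[(285,215),(285,246)],.0815,T)))
print("knob axis top?",w2f(onplane(c,[(225+0,0)],.086,T)))
c2=robot.camera_model("side");s7=np.load("pics/side7.npz")["im"]
f=lambda x,y:(240+x/5.5,100+y/5.5)
print("side: tail top corners",w2f(onplane(c2,[f(235,315),f(258,332)],.0815)),"stop top edge face",w2f(onplane(c2,[f(193,358),f(248,392)],.050)))
print("knob",w2f(onplane(c2,[f(443,290),f(525,262)],.086)))
```

```text
cradle near top edge (exp x .080) [[ 0.0773168   0.01584672]
 [ 0.07734085 -0.01674044]]
cradle base (plate z .010) [[ 0.07713475  0.02108435]
 [ 0.07716403 -0.02203167]]
far top (exp .1) [[0.09728988 0.01571997]]
rod gap (exp rod local) [[-0.00095433  0.00043733]
 [-0.01377642  0.00042736]]
knob axis top? [[0.08059926 0.02296114]]
side: tail top corners [[0.12248811 0.00149678]
 [0.12238341 0.01667434]] stop top edge face [[ 0.13533561 -0.01297025]
 [ 0.13171208  0.02067491]]
knob [[0.04288559 0.06061982]
 [0.00094266 0.07501372]]
```

```bash
cat >> h.py <<'E'
FO=fx2w(-.002,-.0012,0)[:2]; FY=FY+.005
E
python3 - <<'E'
from rig import robot
from h import *
def st(t,p): 
    s=robot.read_state();print(t,round(s["clock"],2),s["contact_force"].round(2),s["torque"].round(2),(s["eef_pos"]-p).round(4))
for z,v in((.070,.05),(.046,.08),(.039,.04)):
    p,rv=rodpose(fx2w(-.001,0,z),FY);robot.servo_line(p,rv,speed=v);st(z,p)
robot.dwell(.1);shot(robot,"wrist","wrist8");shot(robot,"side","side8")
E
python3 -c "
import cv2
im=cv2.imread('pics/side8.png');cv2.imwrite('pics/side8c.png',cv2.resize(im[100:220,240:380],None,fx=5.5,fy=5.5,interpolation=cv2.INTER_CUBIC))"
```

```text
0.07 12.6 [ 0.47  0.5  -2.76] [-0.25  0.14  0.01] [-0.0002 -0.     -0.0005]
0.046 13.05 [-0.21  0.29 -2.12] [-0.32  0.12 -0.03] [-0.0006  0.0002 -0.0008]
0.039 13.38 [-0.02 -0.14 -1.36] [-0.26  0.08 -0.02] [-0.0001  0.0001 -0.0001]
```

View pics/side8c.png

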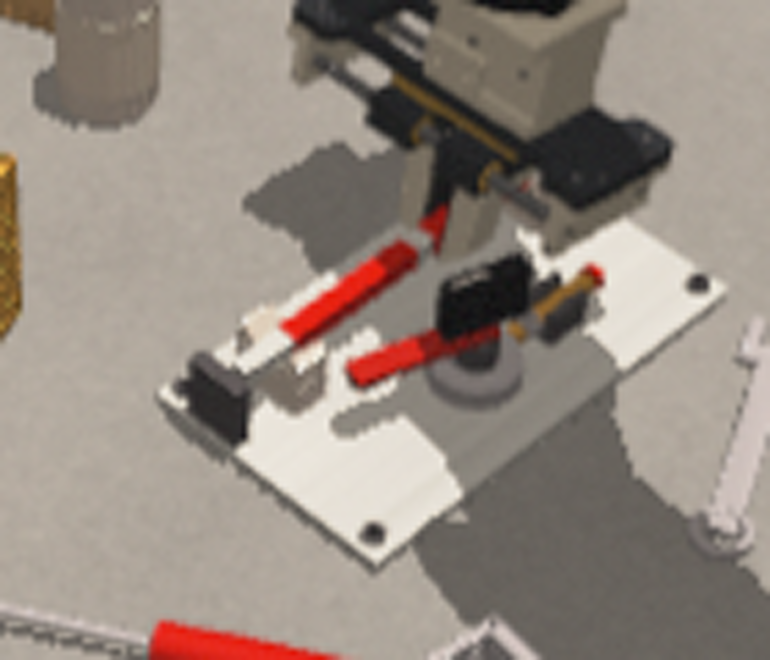

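View pics/wrist8.png

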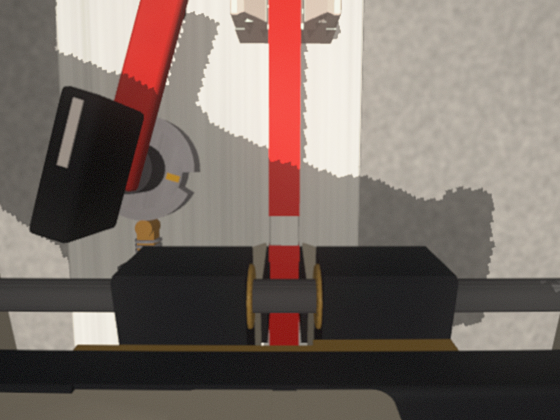

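```bash
python3 - <<'E'
from rig import robot
from h import *
def st(t,p): 
    s=robot.read_state();print(t,round(s["clock"],2),s["contact_force"].round(2),s["torque"].round(2),(s["eef_pos"]-p).round(4))
for z,v in((.0355,.03),(.034,.02)):
    p,rv=rodpose(fx2w(-.001,-.0003,z),FY);robot.servo_line(p,rv,speed=v);st(z,p)
robot.move_gripper(.026);robot.dwell(.2);st("open",p)
a=axes(rv)[2]
# retreat along tool axis (backwards)
q=p-a*.07; robot.servo_line(q,rv,speed=.12);st("up",q)
robot.servo_line(q+[0,0,.08],tool(FY),speed=.2)
robot.dwell(.1)
shot(robot,"wrist","wrist9");shot(robot,"side","side9");shot(robot,"scene","scene9")
s=robot.read_state();print(s["clock"],s["eef_pos"])
E
python3 -c "
import cv2
im=cv2.imread('pics/side9.png');cv2.imwrite('pics/side9c.png',cv2.resize(im[100:220,240:380],None,fx=5.5,fy=5.5,interpolation=cv2.INTER_CUBIC))"
```

```text
0.0355 13.84 [-0.66 -0.5  -2.33] [-0.3   0.15 -0.  ] [-0.0001  0.0001 -0.0002]
0.034 14.09 [-1.31  0.42  4.54] [0.   0.38 0.04] [ 0.0002 -0.0001  0.0005]
open 14.78 [ 0.15 -0.52  0.23] [-0.16  0.11  0.01] [ 0. -0. -0.]
up 15.52 [-0.08  0.35 -0.32] [-0.17  0.11 -0.04] [-0.0003  0.0004 -0.0005]
16.3167 [ 0.53606456 -0.26229085  0.16840408]
```

View pics/side9c.png

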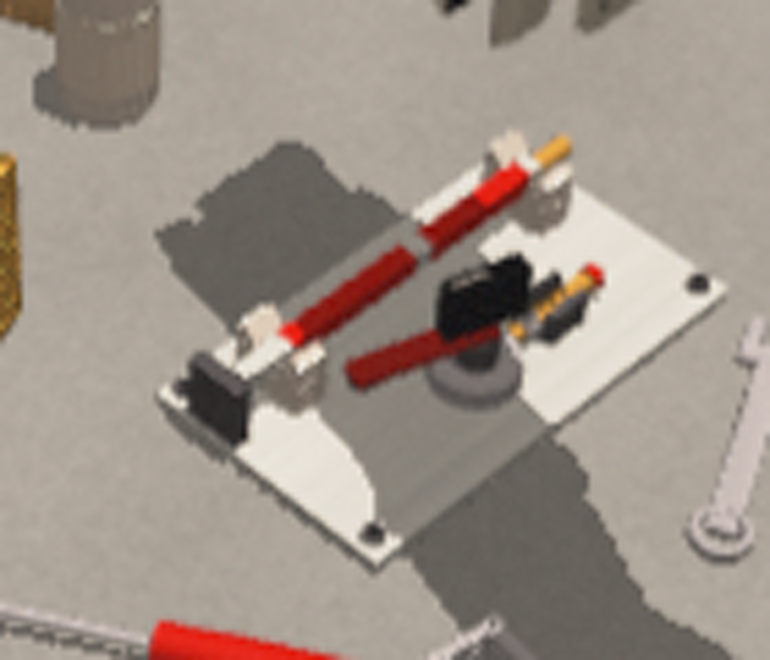

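View pics/wrist9.png

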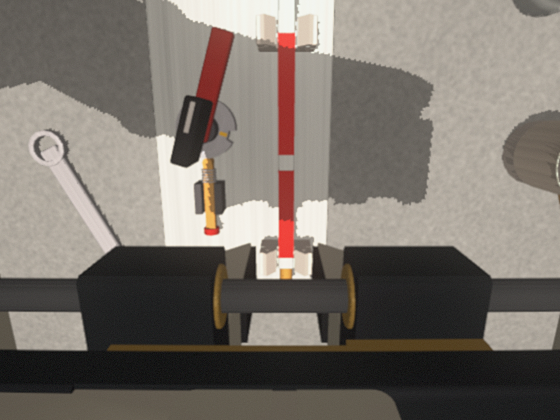

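Run:
```python
from rig import robot
from h import *
def w2f(P): 
    q=P[:,:2]-FO; return np.c_[np.cos(FY)*q[:,0]+np.sin(FY)*q[:,1],-np.sin(FY)*q[:,0]+np.cos(FY)*q[:,1]]
c=robot.camera_model("wrist");z=np.load("pics/wrist9.npz");im,d,T=z["im"],z["d"],z["T"]
hsv=cv2.cvtColor(im,cv2.COLOR_BGR2HSV)
red=((hsv[...,0]<8)|(hsv[...,0]>172))&(hsv[...,1]>130)
m=red.copy();m[:,:170]=0;m[:,240:]=0;m[125:]=0
v,u=np.nonzero(m);F=w2f(onplane(c,np.c_[u,v],.052,T))
k=F[:,0]>.058   # free part, not hidden by knob
l=cv2.fitLine(F[k].astype(np.float32),cv2.DIST_L2,0,.01,.01).ravel();d0=l[:2]*np.sign(l[0])
print("arm heading clockwise",-np.arctan2(d0[1],d0[0]),"tip max x",F[:,0].max(),"line at x=20 y:",l[3]+(.02-l[2])*d0[1]/d0[0])
r=cv2.minAreaRect((F[F[:,0]>.06]*1000).astype(np.float32));print(r)
# knob top: black & z ~ .086
P=cloud(c,d,T);kk=(P[...,2]>.079)&(P[...,2]<.095);kk[:,:160]=0;kk[:,230:]=0;kk[:85]=0;kk[180:]=0
F=w2f(P[kk]);print("knob top cloud",kk.sum(),np.median(P[kk][:,2]),cv2.minAreaRect((F*1000).astype(np.float32)))
v,u=np.nonzero(kk);Fp=w2f(onplane(c,np.c_[u,v],.086,T));print("knob plane",cv2.minAreaRect((Fp*1000).astype(np.float32)))
# seated rod
m=red.copy();m[:,:270]=0;m[:,305:]=0;m[245:]=0
pc=[(np.nonzero(m[v])[0].mean(),v) for v in range(40,235,4) if m[v].sum()>8]
F=w2f(onplane(c,pc,.040,T));f=np.polyfit(F[:,0],F[:,1],1);print("rod slope",f[0],"y0",f[1],"z",np.median(P[m][:,2]))
# plate edges
g=cv2.GaussianBlur(cv2.cvtColor(im,cv2.COLOR_BGR2GRAY),(0,0),.7).astype(float)
for nm,u0,u1,sg,rows in(("left",140,172,1,list(range(4,30,2))+list(range(140,240,2))),("right",322,342,-1,list(range(2,240,3)))):
    px=np.array([(u0+np.argmax(sg*np.gradient(g[v,u0:u1])),v) for v in rows],float);F=w2f(onplane(c,px,.010,T))
    for _ in range(4):
        f=np.polyfit(F[:,0],F[:,1],1);r=F[:,1]-np.polyval(f,F[:,0]);F=F[abs(r)<max(.0006,2*np.median(abs(r)))]
    print("plate",nm,f.round(4),len(F))
cv2.imwrite("pics/w9c.png",cv2.resize(im[0:245,150:345],None,fx=2.4*1.0,fy=2.4,interpolation=cv2.INTER_CUBIC))
```

```text
arm heading clockwise 0.34328017 tip max x 0.08823981156900436 line at x=20 y: 0.06802571
((72.48967742919922, 49.06273651123047), (14.949047088623047, 30.28598976135254), 72.94093322753906)
knob top cloud 1526 0.08580856655231371 ((19.149715423583984, 65.68099975585938), (13.595386505126953, 46.271446228027344), 73.207763671875)
knob plane ((19.172653198242188, 64.67108154296875), (14.188691139221191, 45.84682846069336), 72.99092864990234)
rod slope 8.825283962537442e-05 y0 0.0008608463814391784 z nan
plate left [-0.0062  0.1121] 59
plate right [-0.0005 -0.0362] 75
```

View pics/w9c.png

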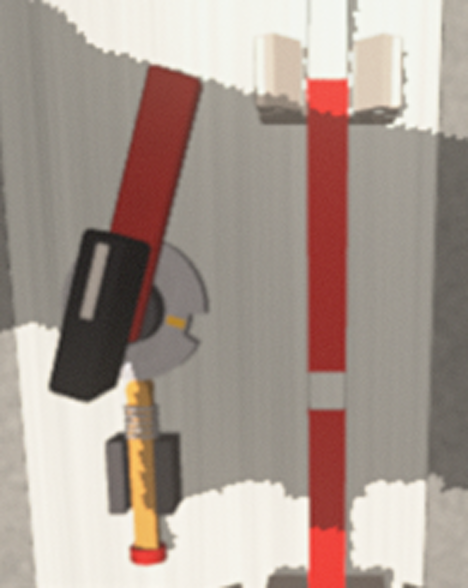

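```bash
python3 - <<'E'
from rig import robot
from h import *
K=fx2w(.0194,.065,.0565);a=.297
def st(t,p): 
    s=robot.read_state();print(t,round(s["clock"],2),s["contact_force"].round(2),s["torque"].round(2),(s["eef_pos"]-p).round(4),round(s["finger_gap"],4))
robot.move_gripper(.032)
robot.goto(K+[0,0,.08],tool(FY-a));st("above",K+[0,0,.08])
print(robot.inverse_kinematics(K,tool(FY-1.65)))
robot.servo_line(K,tool(FY-a),speed=.08);st("at",K)
shot(robot,"wrist","wrist10");shot(robot,"side","side10")
E
python3 -c "
import cv2
im=cv2.imread('pics/side10.png');cv2.imwrite('pics/side10c.png',cv2.resize(im[100:220,240:380],None,fx=5.5,fy=5.5,interpolation=cv2.INTER_CUBIC))"
```

```text
above 17.15 [0.01 0.14 0.07] [-0.07 -0.01  0.03] [-0.0002  0.0008  0.0001] 0.0317
[-0.11677923  0.53083845  0.53187996  2.02825803 -0.41610724  0.68826934
 -1.24775485]
at 18.3 [-0.12  0.13  0.74] [-0.02  0.09  0.01] [ 0.0004 -0.0001  0.0004] 0.0325
```

View pics/side10c.png

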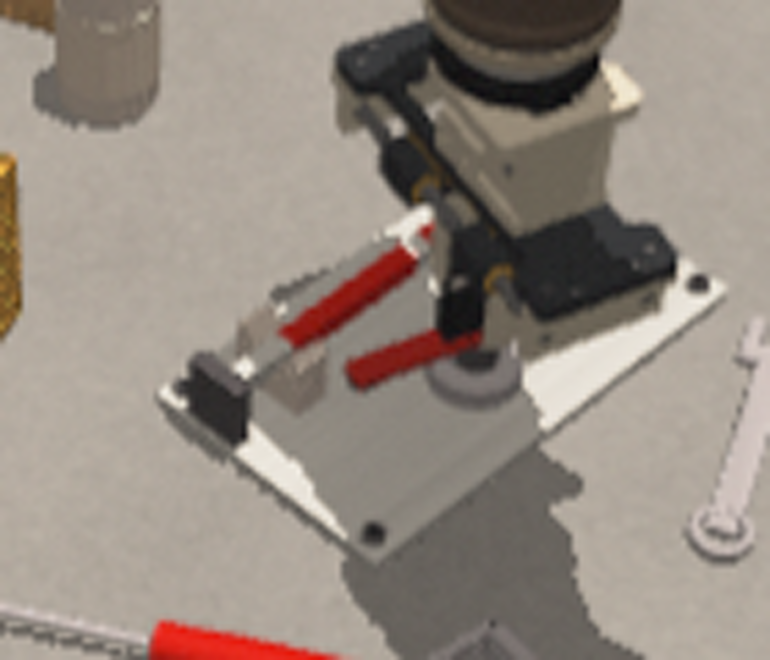

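View pics/wrist10.png

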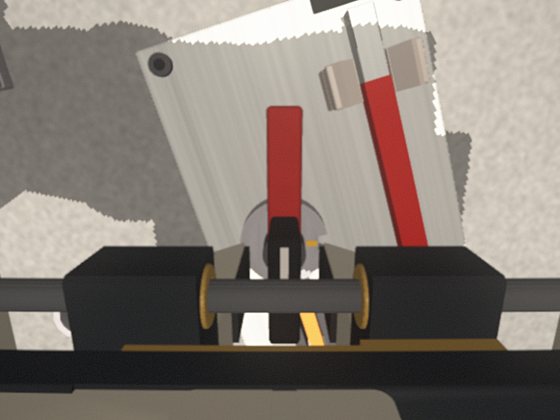

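The knob sits centred between the fingers and the arm runs straight up at column 285, so the yaw matches. I close the gripper and turn the knob in small steps.

```bash
python3 - <<'E'
from rig import robot
from h import *
K=fx2w(.0194,.065,.0565)
def st(t,p): 
    s=robot.read_state();print(t,round(s["clock"],2),s["contact_force"].round(2),s["torque"].round(2),(s["eef_pos"]-p).round(4),round(s["finger_gap"],4));return s
robot.move_gripper(0.0);st("closed",K)
for a in [.45,.65,.85,1.05,1.2,1.35,1.45]:
    robot.goto(K,tool(FY-a));s=st(a,K)
    if np.linalg.norm(s["contact_force"])>25: print("STOP");break
shot(robot,"wrist","wrist11");shot(robot,"side","side11")
E
python3 -c "
import cv2
im=cv2.imread('pics/side11.png');cv2.imwrite('pics/side11c.png',cv2.resize(im[100:220,240:380],None,fx=5.5,fy=5.5,interpolation=cv2.INTER_CUBIC))"
```

```text
closed 18.85 [ 1.2  -0.04  0.07] [-0.13 -0.15 -0.01] [ 0.0004 -0.0002  0.0002] 0.0127
0.45 19.1 [ 2.04 -1.14  0.5 ] [-0.17 -0.23 -0.05] [ 0.0003 -0.0002  0.0002] 0.0127
0.65 19.38 [ 1.53 -0.98  1.83] [-0.21 -0.26 -0.07] [ 0.0003 -0.0002  0.0002] 0.0127
0.85 19.65 [ 2.29 -1.4   2.7 ] [-0.24 -0.32 -0.06] [ 0.0003 -0.0001  0.0002] 0.0126
1.05 19.93 [ 2.06 -1.57  2.7 ] [-0.27 -0.4  -0.06] [ 0.0003 -0.0001  0.0002] 0.0126
1.2 20.18 [ 2.29 -1.61  3.61] [-0.35 -0.48 -0.08] [ 0.0003 -0.0002  0.0002] 0.0127
1.35 20.43 [ 2.04 -1.25  4.52] [-0.31 -0.51 -0.12] [ 0.0003 -0.0002  0.0002] 0.0127
1.45 20.68 [ 2.3  -2.16  4.42] [-0.28 -0.54 -0.17] [ 0.0003 -0.0002  0.0001] 0.0128
```

View pics/side11c.png

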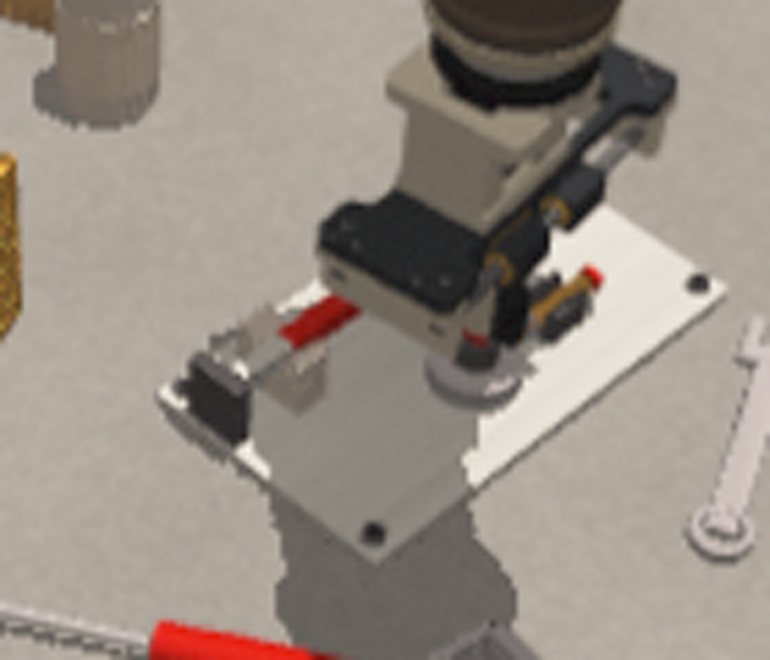

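View pics/wrist11.png

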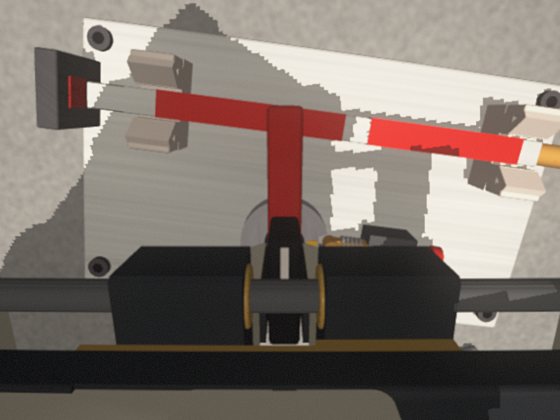

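Run:
```python
from rig import robot
from h import *
K=fx2w(.0194,.065,.0565)
def st(t,p): 
    s=robot.read_state();print(t,round(s["clock"],2),s["contact_force"].round(2),s["torque"].round(2),(s["eef_pos"]-p).round(4),round(s["finger_gap"],4));return s
ims=[cv2.imread("pics/wrist11.png")]
for i,a in enumerate([1.51,1.56]):
    robot.goto(K,tool(FY-a));s=st(a,K)
    robot.dwell(.15);ims.append(shot(robot,"wrist",f"wrist12{i}")[1])
cv2.imwrite("pics/fol.png",np.vstack([cv2.resize(i[205:275,290:470],None,fx=2.8,fy=2.8,interpolation=cv2.INTER_CUBIC) for i in ims]))
```

```text
1.51 21.02 [ 2.6  -0.57  4.25] [-0.24 -0.62 -0.26] [ 0.0002 -0.0001  0.0001] 0.0128
1.56 21.48 [ 3.57 -1.93  5.66] [-0.31 -0.68 -0.01] [ 0.0003 -0.0002  0.0001] 0.0132
```

View pics/fol.png

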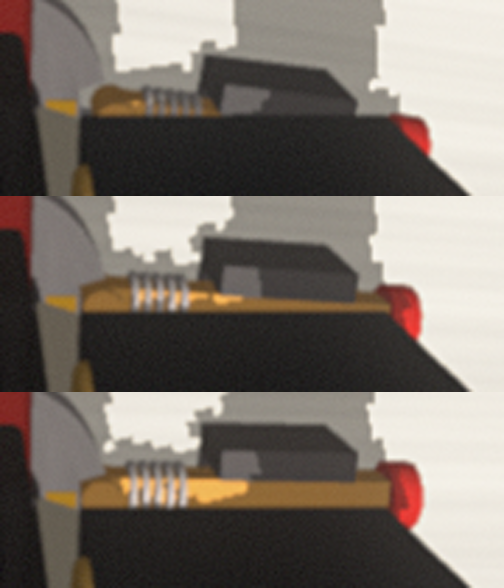

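Run:
```python
from rig import robot
from h import *
K=fx2w(.0194,.065,.0565)
robot.move_gripper(.034)
robot.servo_line(K+[0,0,.10],tool(FY-1.56),speed=.15)
p=fx2w(-.05,.04,.17)
robot.goto(p,tool(FY));robot.dwell(.1)
print(robot.read_state()["clock"],robot.read_state()["contact_force"])
for n in("wrist","side"):shot(robot,n,n+"13")
im=cv2.imread("pics/wrist13.png");cv2.imwrite("pics/w13c.png",cv2.resize(im[0:250,150:420],None,fx=2.4,fy=2.4,interpolation=cv2.INTER_CUBIC))
im=cv2.imread('pics/side13.png');cv2.imwrite('pics/side13c.png',cv2.resize(im[100:220,240:380],None,fx=5.5,fy=5.5,interpolation=cv2.INTER_CUBIC))
```

```text
24.5 [-0.35988876  0.40901257 -1.12506706]
```

View pics/w13c.png

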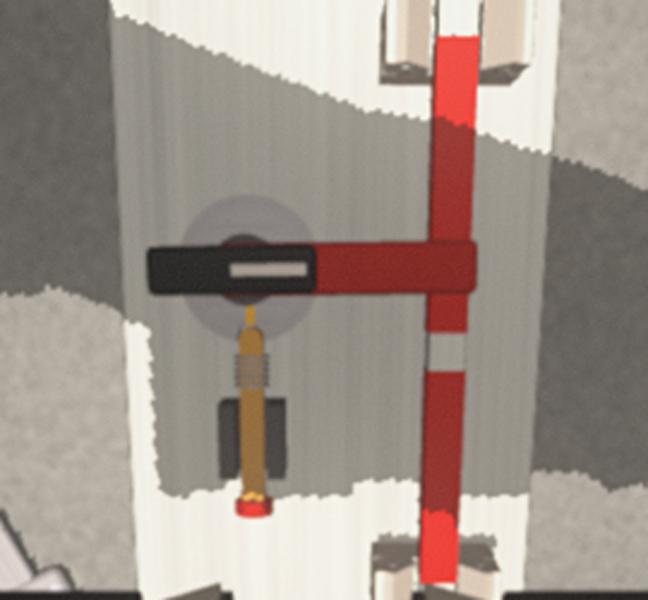

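View pics/side13c.png

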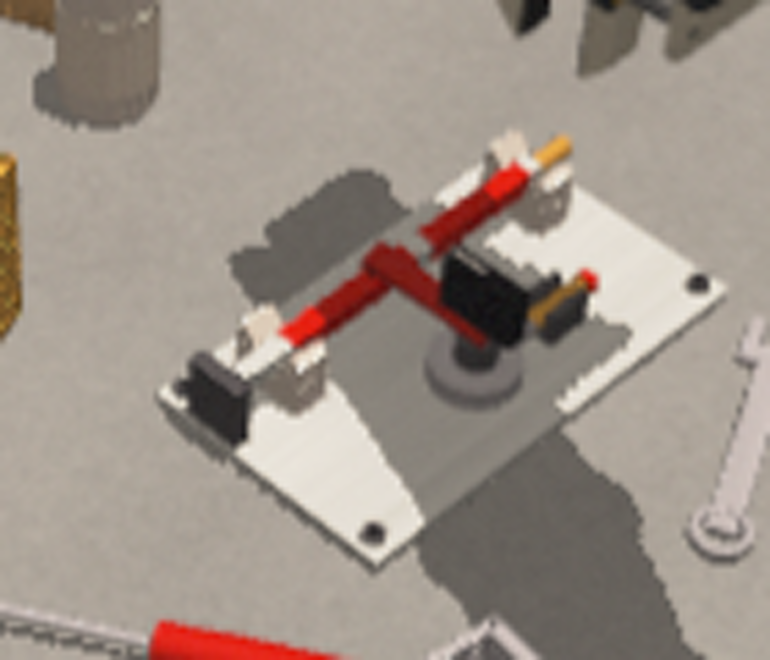

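```bash
python3 - <<'E'
from rig import robot
from h import *
def w2f(P): 
    q=P[:,:2]-FO; return np.c_[np.cos(FY)*q[:,0]+np.sin(FY)*q[:,1],-np.sin(FY)*q[:,0]+np.cos(FY)*q[:,1]]
c=robot.camera_model("wrist");c2=robot.camera_model("side")
for n,(u0,u1,v0,v1),(a0,a1,b0,b1) in(("9",(200,222,223,240),(340,356,140,160)),("13",(243,268,203,218),(340,356,140,160))):
    for nm,cc,(x0,x1,y0,y1) in(("wrist",c,(u0,u1,v0,v1)),("side",c2,(a0,a1,b0,b1))):
        z=np.load(f"pics/{nm}{n}.npz");im=z["im"];h=cv2.cvtColor(im,cv2.COLOR_BGR2HSV)
        m=((h[...,0]<6)|(h[...,0]>172))&(h[...,1]>150);mm=np.zeros_like(m);mm[y0:y1,x0:x1]=m[y0:y1,x0:x1]
        v,u=np.nonzero(mm);p=[(u.mean(),v.mean())];print(n,nm,len(u),np.round(p,2),w2f(onplane(cc,p,.03,z["T"])).round(4))
z=np.load("pics/wrist13.npz");im,d,T=z["im"],z["d"],z["T"]
h=cv2.cvtColor(im,cv2.COLOR_BGR2HSV);red=((h[...,0]<8)|(h[...,0]>172))&(h[...,1]>130)
m=np.zeros_like(red);m[95:130,285:325]=red[95:130,285:325]
P=cloud(c,d,T);kk=(P[...,2]>.079)&(P[...,2]<.095);kk[:,:190]=0;kk[:,300:]=0;kk[:90]=0;kk[130:]=0
v,u=np.nonzero(kk);F=w2f(onplane(c,np.c_[u,v],.086,T));print("knob",cv2.minAreaRect((F*1000).astype(np.float32)))
m=red.copy();m[:,:310]=0;m[:,355:]=0;m[95:125]=0;m[240:]=0
pc=[(np.nonzero(m[v])[0].mean(),v) for v in range(18,238,4) if 8<m[v].sum()<25]
F=w2f(onplane(c,pc,.040,T));f=np.polyfit(F[:,0],F[:,1],1);print("rod slope",f[0],"y0",f[1],np.std(F[:,1]-np.polyval(f,F[:,0])))
print("rod z",[P[v,int(u)][2].round(4) for u,v in pc[::6]])
print("cradles y centre", w2f(onplane(c,[(150+(384+530)/4.8,70/2.4),(150+(373+497)/4.8,552/2.4)],.044,T)))
f=lambda x,y:(240+x/5.5,100+y/5.5)
z=np.load("pics/side13.npz")
print("side nut tip",w2f(onplane(c2,[f(570,145)],.034)),"tail",w2f(onplane(c2,[f(240,370)],.040)))
E
python3 - <<'E'
import cv2,numpy as np
a=cv2.imread('pics/side0.png');b=cv2.imread('pics/side13.png')
d=cv2.absdiff(a,b).max(2);cv2.imwrite('pics/cmp13.png',b)
E
```

```text
9 wrist 74 [[211.07 231.11]] [[-0.0666  0.0648]]
9 side 4 [[347.5 149. ]] [[-0.0623  0.07  ]]
13 wrist 72 [[254.93 211.43]] [[-0.062   0.0661]]
13 side 5 [[346.6 150.4]] [[-0.0564  0.0718]]
knob ((19.2308349609375, 65.81256866455078), (12.864262580871582, 45.02155685424805), 1.1698839664459229)
rod slope -0.0013606588743312479 y0 0.0014443624075111607 0.00018721734587054132
rod z [np.float64(0.0397), np.float64(0.0397), np.float64(0.0396), np.float64(0.0407), np.float64(0.0401), np.float64(0.0393), np.float64(0.0411), np.float64(0.0402)]
cradles y centre [[ 0.07687016  0.00123625]
 [-0.07387084  0.00291442]]
side nut tip [[-0.11936305  0.00581744]] tail [[0.11985155 0.0023366 ]]
```

View pics/cmp13.png

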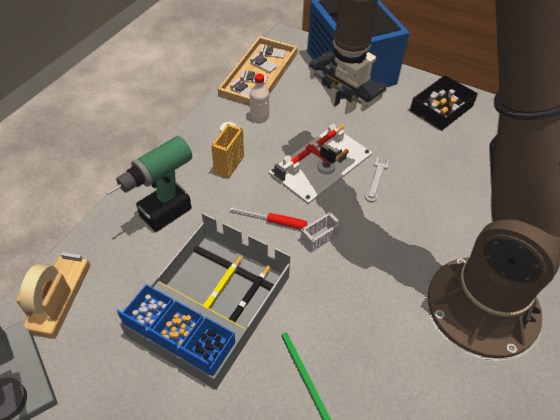

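Run:
```python
from rig import robot
print(robot.read_state()["clock"],robot.hand_in(),robot.read_state()["clock"])
```

```text
the job is handed in; nothing more can be done
the job is handed in; nothing more can be done
```

The red rod is out of the bin, lying in both cradles of the fixture and locked under the red arm. I handed the job in at about 24.5 s by the robot's clock; no verdict was reported.

I tilted the nut end up about 8.5° into its slot, drew the rod out slanting, and lifted it once its tail was about 12 mm clear of the hood edge. I then turned the knob clockwise from about 0.30 to about 1.56 rad and pulled the gripper well clear.

**Last checks, after letting go:**
- **Rod:** its top is at about 40 mm at every point sampled, so its centre is at about 34 mm. It is parallel to the fixture within about 0.002 rad, and its centre is within about 1 mm of the middle of its place, so the tail is about 8 mm from the stop.
- **Knob:** it lies within about 0.02 rad of straight across the rod.
- **Follower:** its red cap moved in by about 4.6 mm in the wrist view. The turning torque also dropped from 0.26 to nearly 0 N m as it fell into the notch.
- **Everything else:** the other two rods and the bystanders look unmoved in the last side picture. I compared that by eye and did not measure it.

**Disagreements:**
- **Camera positions:** the cameras differed by up to about 3 mm on where the fixture is. I used the rod and cradle as seen together in one wrist picture instead.
- **Follower travel:** estimates ranged from 4.6 to about 6 mm, the larger ones from only a few pixels. All are above the required 3.5 mm.
- **Sideways fit:** the final sideways position of the rod between the cradles is only good to about 1.5 mm.

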